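# Make up a water and a soil sampling kit

## Robot

A 6-joint arm with a two-finger parallel gripper is mounted at the origin on the work surface. World frame = base frame: x ahead of the robot, y to its left, z up, the work surface at z = 0. Lengths are in m, angles in rad, forces in N, time in s.
With the tool pointing down it reaches from about 0.375 to 0.9 m from the base axis. Payload 3.1 kg.
Tool frame: the origin (TCP) lies midway between the tips of the shut fingers; the grasp point (between the pads) lies 19 mm behind it (grip_depth is the distance from the TCP to the grasp point, in m); y points along the fingers, z is the direction in which the jaws open and shut, and the axes are right-handed (so a half turn about y gives the same grasp; the last joint's range is limited). The gripper opens to 85 mm and grips with 20 to 120 N. Pads are 22 mm wide; open, the fingers measure 114 mm over their backs; the gripper's body (76 mm by 85 mm) begins 54 mm behind the grasp point. The pads swing forward as they close: fully open they stand 13 mm farther back than shut.
Start: joints at [-1.522, 0.527, 1.433, -0, 1.181, -0.178], TCP at [0.141, -0.609, 0.231] pointing down, gripper open.
Joint ranges: [-3.08, 3.08], [-0.75, 2.2], [0.22, 2.44], [-1.43, 4.57], [0, 2.65], [-2.85, 2.85]. Speed limits (rad/s): [2.79, 2.79, 3.14, 3.14, 3.14, 3.14].

## Interface

Orientations are given as a unit quaternion [x, y, z, w].
In Python, from station import sense, snapshot, camera_model, sign_off, grip_depth gives the robot as it stands.
- The arm moves only by the tool play_rows, never from a script. Its argument "deltas" is a list of rows, each a list of 6 numbers: the shift along the tool's x, y, z in m, then the turn, a rotation vector about the tool's x, y, z in rad. A call has 1 to 12 rows; each row is the pose to reach, as a shift and turn from the pose commanded when the call began, along the tool's axes at that moment; what a row does not reach only later rows make up. A row lasts 1/10 s, in which the tool goes at most 50 mm and 8.59 degrees, less where a joint would pass 70% of its speed; a pose out of reach is approached as far as the arm can. A call with a gripper value outside its range is refused whole. "gripper" is the finger opening in m, from 0 to 0.0854, set as the call begins (left out, the last holds). The fingers move at their own pace and stop on an object; "force" is the grip in N (left out, the last holds). Time passes only in rows, so rows that repeat a pose let the fingers close. It gives the time, the measured TCP pose, the force and the opening at its end, in the units of the state.
- sense(): the state, without advancing time (a new reading comes with each control period).
- snapshot(name): name is "side" or "top"; returns the picture (400x640x3 uint8, red, green, blue); there is no depth.
- camera_model(name): a dict with "fx", "fy", "cx", "cy" (pixels), "camera_from_world" (4x4, takes a point from world to camera coordinates). Camera axes: x right, y up, looking along -z (the intrinsics and any distortion apply to the point x, -y, -z); pixel columns grow to the right and rows downward; lengths in m; the calibration is good to about 2 mm. A picture is of the moment at which its call begins. camera_model takes no time and is no camera call.
- sign_off(): hands the job in, once; it reports no verdict.
The state is a dict: "t": time; "q": joint angles; "qd": joint speeds; "tau": joint torques, N m; "tcp_pos": TCP position; "tool_rot": TCP orientation; "force": force on the tool from outside, world axes, zero at the start; "ft_torque": the same for the moment, N m; "finger_gap": opening from 0.0 (shut) to 1.0 (fully open).
Only numpy, scipy, OpenCV 4.12 (cv2) and the standard library are available. Lean on these libraries where they do the work, as an engineer would, in place of code of your own. Each camera call takes 0.05 s, during which the arm holds its last target.

## Task

Make up the water sampling kit in the tray with three equal cells: the white sample bottle upright in the middle cell, the self-standing tube upright in one end cell and the dropper bottle upright in the other. Make up the soil sampling kit in the other tray: the scoop lying flat, trough opening up, in the long cell and the wide jar upright in the square cell. Set everything down gently without dropping it, never tip a container over, and leave the tube rack, the volumetric flask and the beaker where they are.

Things in the scene. Friction and masses are not known exactly. Their poses are not given: they have to be found in the camera images.
- bottle: White plastic narrow-neck sample bottle, 108 mm tall: round body 52 mm in diameter up to 68 mm, a shoulder, and a white screw cap 29 mm in diameter from 89 to 108 mm; grip it by the cap. About 45 g. Loose, stands upright on the bench; origin at the centre of its underside, z up.
- tube: Clear self-standing sample tube with flat foot, 115 mm tall, 30 mm in diameter, with a blue screw cap 35 mm in diameter from 101 to 115 mm. About 30 g. It stands alone on the bench, bigger than the tubes in the rack. Loose, stands upright on the bench; origin at the centre of its underside, z up.
- dropper: Small amber glass dropper bottle, 84 mm tall: body 34 mm in diameter up to 42 mm, black collar 23 mm in diameter from 50 to 66 mm (grip it there), black rubber bulb 15 mm in diameter above. About 60 g. Loose, stands upright on the bench; origin at the centre of its underside, z up.
- jar: Low wide clear glass jar, 72 mm tall: body 60 mm in diameter, white screw lid 62 mm in diameter from 54 to 72 mm; grip it by the lid. About 150 g. Loose, stands upright on the bench; origin at the centre of its underside, z up.
- scoop: Small white plastic hand scoop lying flat on the bench, 132 mm long, about 70 g. Origin at the middle of its length, on its underside; z up. An open trough 42 mm wide and 30 mm high runs from x = +4 to +66 mm; a round black handle 16 mm in diameter, its axis 18 mm above the underside, runs along -x from 4 to -55 mm and ends in a round knob 36 mm in diameter at x = -55 to -66 mm. It balances near x = -19 mm: grip the handle across there.
- water_tray: Water kit tray: white plastic tray, loose on the bench (0.6 kg), 84 mm (its x) by 248 mm (its y) by 34 mm high, floor 4 mm thick, with small rims, and two grey dividers (32 mm high, 3 mm thick) making three equal cells in a row, 76 mm along x by about 79 mm along y, centred at y = -81, 0 and +81 mm. Origin at the centre of its underside, z up.
- soil_tray: Soil kit tray: the same white tray shell (84 mm along its x, 248 mm along its y, 34 mm high, floor 4 mm thick, 0.6 kg, loose) with a single grey divider (32 mm high), making a long cell 76 mm by 159 mm centred at y = -40.5 mm and a square cell 76 mm by 78 mm centred at y = +81 mm. Origin at the centre of its underside, z up.
- rack: Bystander: white wire rack 100 mm by 160 mm holding ten slim capped tubes (blue and red caps), 120 mm tall overall. Origin at the centre of its underside. To be left alone.
- flask: Bystander: glass volumetric flask with stopper, 166 mm tall, bulb 62 mm in diameter and a thin neck. Origin at the centre of its underside. To be left alone.
- beaker: Bystander: open glass beaker about 70 mm in diameter and 85 mm tall. Origin at the centre of its underside. To be left alone.
There are look-alikes about, which are no part of the job. Leave any blue or green look-alike of the jar alone.

How it is judged:
At the end, for the whole second after the job is handed in: Water tray: bottle upright on the floor of the middle cell (within 16 mm of its centre), tube in one end cell (27 mm), dropper in the other (25 mm). Soil tray: jar upright in the square cell (11 mm), scoop flat, trough up, in the long cell (21 mm across, 18 along). Tilt under 0.12 rad; all at rest (x of bottle in the frame of water_tray between -0.016 and 0.016 m and y of bottle in the frame of water_tray between -0.016 and 0.016 m and z of bottle in the frame of water_tray between 0 and 0.008 m and angle between each of bottle, jar, scoop's own z axis and vertical below 0.12 rad and x of jar in the frame of soil_tray between -0.011 and 0.011 m and y of jar in the frame of soil_tray between 0.07 and 0.092 m and z of jar in the frame of soil_tray between 0 and 0.008 m and x of scoop in the frame of soil_tray between -0.021 and 0.021 m and y of scoop in the frame of soil_tray between -0.0585 and -0.0225 m and z of scoop in the frame of soil_tray between 0 and 0.008 m and ((x of tube in the frame of water_tray between -0.027 and 0.027 m and y of tube in the frame of water_tray between 0.054 and 0.108 m and z of tube in the frame of water_tray between 0 and 0.008 m and angle between each of tube, dropper's own z axis and vertical below 0.12 rad and x of dropper in the frame of water_tray between -0.025 and 0.025 m and y of dropper in the frame of water_tray between -0.106 and -0.056 m and z of dropper in the frame of water_tray between 0 and 0.008 m) or (x of tube in the frame of water_tray between -0.027 and 0.027 m and y of tube in the frame of water_tray between -0.108 and -0.054 m and z of tube in the frame of water_tray between 0 and 0.008 m and angle between each of tube, dropper's own z axis and vertical below 0.12 rad and x of dropper in the frame of water_tray between -0.025 and 0.025 m and y of dropper in the frame of water_tray between 0.056 and 0.106 m and z of dropper in the frame of water_tray between 0 and 0.008 m)) and linear speed of each of bottle, tube, dropper, jar, scoop below 0.02 m/s and angle between each of water_tray, soil_tray's own z axis and vertical below 0.03 rad and height (world z) of each of water_tray, soil_tray below 0.005 m); the robot touches nothing.
It fails at once if one of the kit things is dropped (falls free from more than about 35 mm) ((linear speed of bottle above 0.8 m/s and contact force between the fingers and bottle below 0.05 N) or (linear speed of tube above 0.8 m/s and contact force between the fingers and tube below 0.05 N) or (linear speed of dropper above 0.8 m/s and contact force between the fingers and dropper below 0.05 N) or (linear speed of jar above 0.8 m/s and contact force between the fingers and jar below 0.05 N) or (linear speed of scoop above 0.8 m/s and contact force between the fingers and scoop below 0.05 N)).
It fails at once if the bottle, tube, dropper bottle or jar is tipped over (angle between any of bottle, tube, dropper, jar's own z axis and vertical above 0.7 rad).
It fails at once if the rack, flask or beaker is disturbed (moved more than 20 mm or tipped) (distance of any of rack, flask, beaker from where it was at the start of the episode above 0.02 m or angle between any of rack, flask, beaker's own z axis and vertical above 0.3 rad).
It also fails if it takes over 131 s, if anything falls off the work surface, if the arm or the gripper's body presses on something with over 40 N, if the wrist force passes 120 N, or if a joint passes its speed limit or range.

## Working session

There is one attempt and no reset: what is moved stays moved. The work goes in short steps, Python scripts to look and compute and a tool call to move; the robot and the scene stay as the last step left them, time stands still between calls to the robot, and variables do not carry over. Pictures are saved under pics/ and viewed, and the job is handed in when it is done.

Besides the shell and the picture viewer there is one more tool, called after "Emit:" by a JSON object that holds its "api" and its "payload". play_rows: Moves the arm, as the interface text tells. Its arguments: {"type":"object","properties":{"deltas":{"type":"array"},"gripper":{"type":"number"},"force":{"type":"number"}},"required":["deltas"]}

```bash
mkdir -p pics; ls
python3 - <<'E'
from station import *
import cv2,numpy as np
print(sense()); print(grip_depth if not callable(grip_depth) else grip_depth())
for n in("top","side"):
    im=snapshot(n); cv2.imwrite(f"pics/{n}0.png",im[...,::-1]); print(n,camera_model(n))
E
```

```text
pics
{'t': 0.0, 'q': array([-1.52250858e+00,  5.28473755e-01,  1.43390032e+00,  2.54989057e-06,
        1.18142908e+00, -1.78513989e-01]), 'qd': array([-0.00116748, -0.00014638, -0.00128981,  0.00165761,  0.00032221,
        0.00058587]), 'tau': array([ 1.03628890e-04, -4.42345154e+01, -1.78024077e+01, -2.26874954e-04,
        8.42226378e-03,  2.71257790e-07]), 'tcp_pos': array([ 0.14052433, -0.60825464,  0.23032961]), 'tool_rot': array([-0.0799627 ,  0.70334447, -0.70178483,  0.08006606]), 'force': array([-0.08907124,  0.92057212, -0.52915223]), 'ft_torque': array([ 0.0116569 , -0.00817781, -0.04378687]), 'finger_gap': 0.9977695050452235}
0.0187
top {'fx': 456.97437674895906, 'fy': 456.97437674895906, 'cx': 313.8957069086328, 'cy': 196.29584490580007, 'camera_from_world': array([[-0.01177077, -0.99992882,  0.00194831, -0.01486547],
       [ 0.99767272, -0.0116133 ,  0.06718831, -0.52677243],
       [-0.0671609 ,  0.00273463,  0.99773841, -1.47815655],
       [ 0.        ,  0.        ,  0.        ,  1.        ]])}
side {'fx': 520.1852257513416, 'fy': 520.1852257513416, 'cx': 318.00702881388867, 'cy': 203.51408762179136, 'camera_from_world': array([[-9.96606086e-01, -8.23168128e-02, -5.02412290e-04,
         5.24209103e-01],
       [ 4.65349661e-02, -5.68410322e-01,  8.21428148e-01,
        -7.25170330e-02],
       [-6.79029234e-02,  8.18616912e-01,  5.70311796e-01,
        -1.47915871e+00],
       [ 0.00000000e+00,  0.00000000e+00,  0.00000000e+00,
         1.00000000e+00]])}
```

View pics/top0.png

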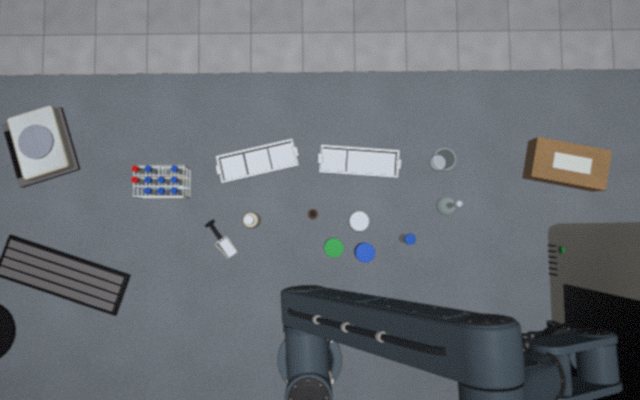

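View pics/side0.png

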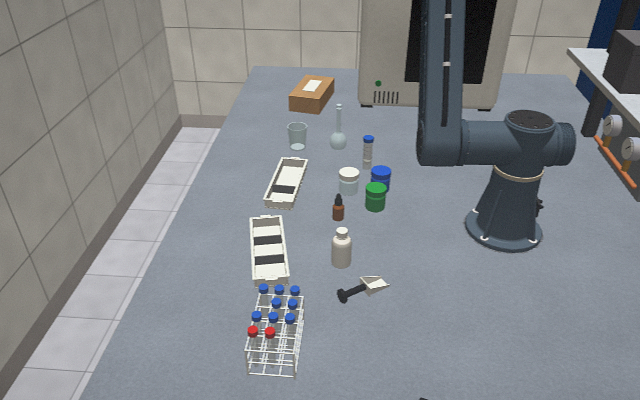

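The top view shows these candidates:
- White cap at (251,219): bottle.
- Dark dot at (313,214): dropper.
- White lid at (359,220): jar. The green (334,247) and blue (365,252) lids are look-alikes.
- Small blue cap at (410,239): the free-standing tube. The other blue caps are in the rack, at about (160,180).
- Scoop at (222,240).
- Tray with two dividers at (258,160): water. Tray with one divider at (360,161): soil.

I'll check these in a close crop.

```bash
cat > h.py <<'E'
from station import *
import cv2,numpy as np
from scipy.spatial.transform import Rotation as R
def ray(n,u,v):
    c=camera_model(n);T=c["camera_from_world"];Rm=T[:3,:3];o=-Rm.T@T[:3,3]
    d=Rm.T@np.array([(u-c["cx"])/c["fx"],-(v-c["cy"])/c["fy"],-1.]);return o,d
def plane(n,u,v,z):
    o,d=ray(n,u,v);return (o+d*(z-o[2])/d[2])
def proj(n,p):
    c=camera_model(n);T=c["camera_from_world"];q=T[:3,:3]@np.array(p)+T[:3,3]
    return c["cx"]+c["fx"]*q[0]/-q[2],c["cy"]+c["fy"]*-q[1]/-q[2]
def crop(im,u0,u1,v0,v1,k,f):
    cv2.imwrite(f,cv2.resize(im[v0:v1,u0:u1],None,fx=k,fy=k,interpolation=cv2.INTER_CUBIC)[...,::-1])
E
python3 - <<'E'
from h import *
t=cv2.imread("pics/top0.png")[...,::-1];s=cv2.imread("pics/side0.png")[...,::-1]
crop(t,200,430,130,265,3.4,"pics/c1.png"); crop(s,240,400,120,310,3.1,"pics/c2.png")
E
```

```text
(no output)
```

View pics/c1.png

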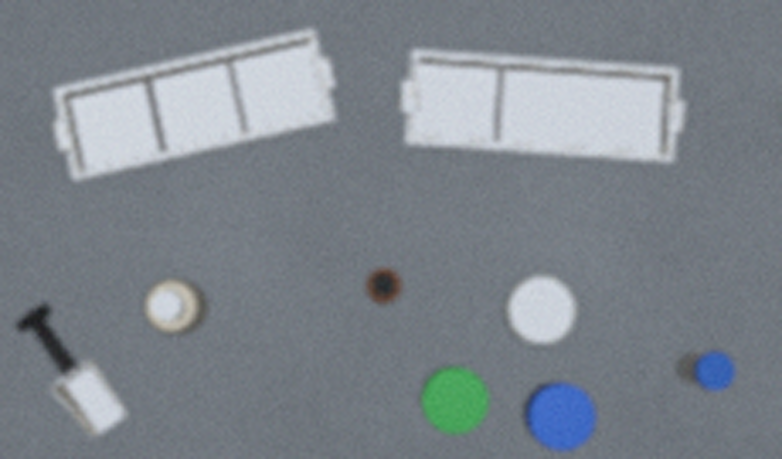

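View pics/c2.png

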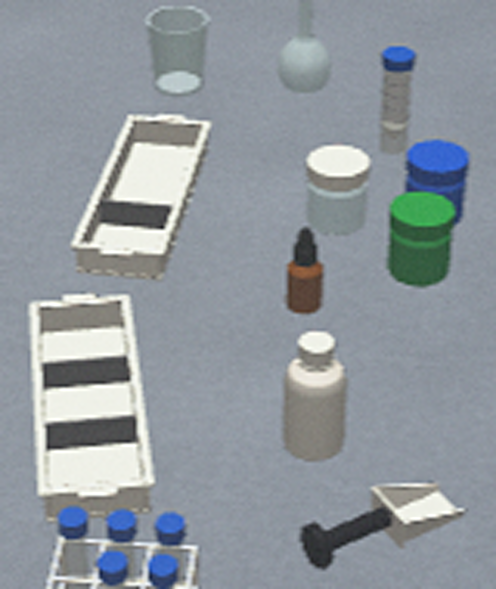

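Run:
```python
from h import *
t=cv2.imread("pics/top0.png")[...,::-1]
K=4
b=cv2.resize(t,None,fx=K,fy=K,interpolation=cv2.INTER_CUBIC); b=cv2.GaussianBlur(b,(0,0),2).astype(int)
r,g,bl=b[...,0],b[...,1],b[...,2]
mn=b.min(2);mx=b.max(2)
def px(x): return (np.array(x)+.5)/K-.5
def blobs(m,name,z,roi,big=200):
    u0,u1,v0,v1=[K*i for i in roi]
    mm=np.zeros(m.shape,np.uint8);mm[v0:v1,u0:u1]=m[v0:v1,u0:u1]*255
    cs,_=cv2.findContours(mm,cv2.RETR_EXTERNAL,cv2.CHAIN_APPROX_NONE)
    for c in cs:
        if cv2.contourArea(c)<big: continue
        (x,y),(w,h),a=cv2.minAreaRect(c);cen,rad=cv2.minEnclosingCircle(c)
        u,v=px((x,y)); P=plane("top",u,v,z);sc=1.48/457/K*(1-z/1.48)
        print(name,"px",u.round(1),v.round(1),"P",P.round(4),"wh mm",round(w*sc*1e3,1),round(h*sc*1e3,1),"a",round(a,1),"area dia",round(2e3*sc*np.sqrt(cv2.contourArea(c)/np.pi),1))
        if name in("wt","st"):
            bp=np.array([plane("top",*px(p),z)[:2] for p in cv2.boxPoints(((x,y),(w,h),a))]);print(bp.round(4))
blobs(mn>170,"jar",.072,(340,380,205,236))
blobs(mn>170,"cap",.108,(238,264,205,232),80)
blobs((mn>150),"bottle",.068,(238,264,205,232),80)
blobs((bl-r>50),"tube",.115,(395,425,225,255),80)
blobs((mx<90),"drop",.084,(300,325,200,228),80)
blobs((r-bl>25)|(mx<90),"amber",.042,(300,325,200,228),80)
for nm,roi in(("wt",(205,305,130,190)),("st",(312,408,138,186))):
    m=(mn>140).astype(np.uint8)
    m=cv2.morphologyEx(m,cv2.MORPH_CLOSE,np.ones((25,25)))
    m2=cv2.morphologyEx(m,cv2.MORPH_OPEN,cv2.getStructuringElement(cv2.MORPH_ELLIPSE,(75,75)))
    blobs(m2>0,nm,.034,roi)
blobs((mn>150),"scoopw",.03,(205,245,215,265))
blobs((mx<75),"scoopk",.018,(200,245,215,265),80)
```

```text
jar px 358.9 220.6 P [ 0.4446 -0.1614  0.072 ] wh mm 57.0 57.0 a 90.0 area dia 57.2
cap px 249.1 219.0 P [0.4531 0.1786 0.108 ] wh mm 31.8 35.8 a 38.7 area dia 33.1
bottle px 249.6 219.5 P [0.4522 0.1825 0.068 ] wh mm 40.9 41.7 a 90.0 area dia 41.4
tube px 409.9 238.8 P [ 0.3872 -0.3112  0.115 ] wh mm 34.7 35.1 a 63.4 area dia 34.7
drop px 312.2 213.5 P [ 0.4684 -0.0151  0.084 ] wh mm 23.7 22.1 a 90.0 area dia 23.3
amber px 312.4 213.5 P [ 0.4696 -0.0154  0.042 ] wh mm 26.1 26.1 a 45.0 area dia 26.1
wt px 256.6 160.2 P [0.6454 0.1642 0.034 ] wh mm 91.8 266.6 a 77.1 area dia 169.8
[[0.6626 0.3084]
 [0.7215 0.0404]
 [0.6283 0.0202]
 [0.5699 0.2871]]
st px 359.1 160.6 P [ 0.6401 -0.1696  0.034 ] wh mm 265.6 91.7 a 4.2 area dia 169.6
[[ 0.6043 -0.0295]
 [ 0.6992 -0.0375]
 [ 0.676  -0.3102]
 [ 0.5814 -0.3011]]
scoopw px 227.1 246.8 P [0.3659 0.2606 0.03  ] wh mm 62.6 37.0 a 55.0 area dia 50.9
scoopk px 215.0 228.6 P [0.4248 0.3022 0.018 ] wh mm 62.8 31.1 a 45.0 area dia 34.3
```

```bash
cat > tray.py <<'E'
from h import *
def tray(im,roi,K=4,thr=135):
    b=cv2.resize(im,None,fx=K,fy=K,interpolation=cv2.INTER_CUBIC);b=cv2.GaussianBlur(b,(0,0),2)
    u0,u1,v0,v1=[K*i for i in roi]
    mm=np.zeros(b.shape[:2],np.uint8);mm[v0:v1,u0:u1]=(b.min(2)[v0:v1,u0:u1]>thr)*255
    mm=cv2.morphologyEx(mm,cv2.MORPH_CLOSE,np.ones((25,25)))
    cs,_=cv2.findContours(mm,cv2.RETR_EXTERNAL,cv2.CHAIN_APPROX_NONE);c=max(cs,key=cv2.contourArea)
    P=np.array([plane("top",*((p[0]+.5)/K-.5),.034)[:2] for p in c])
    cen,(w,h),a=cv2.minAreaRect(P.astype(np.float32));a=np.radians(a)
    if w>h:a+=np.pi/2   # x-axis angle = short side
    a=(a+np.pi/2)%np.pi-np.pi/2
    for it in range(4):
        ex=np.array([np.cos(a),np.sin(a)]);ey=np.array([-ex[1],ex[0]])
        q=(P-cen)@np.array([ex,ey]).T
        f=(q[:,0]>.02)&(abs(q[:,1])<.1); n=(q[:,0]<-.02)&(abs(q[:,1])<.1)
        kf=np.polyfit(q[f,1],q[f,0],1);kn=np.polyfit(q[n,1],q[n,0],1)
        l=[]
        for s in(1,-1):
            e=(s*q[:,1]>.1)&(abs(q[:,0])>.022)&(abs(q[:,0])<.034);l.append(np.median(q[e,1]))
        a=a-np.arctan((kf[0]+kn[0])/2)
    far=kf[1];near=kn[1]
    print("angle",a.round(4),"slopes",kf[0].round(4),kn[0].round(4),"width",(far-near).round(4),"len",l[0]-l[1])
    cf=cen+ex*(far-.042)+ey*(l[0]+l[1])/2; cm=cen+ex*(far+near)/2+ey*(l[0]+l[1])/2
    print("centre from far",cf.round(4),"mid",cm.round(4))
    return a,cf,cm
if __name__=="__main__":
    t=cv2.imread("pics/top0.png")[...,::-1]
    for roi in((205,305,130,190),(312,408,138,186)): tray(t,roi)
E
python3 tray.py
python3 - <<'E'
from h import *
# divider ends in crop c1
f=lambda x,y:plane("top",x/3.4+200,y/3.4+130,.032)[:2].round(4)
for p in((150,78),(162,150),(232,60),(244,131),(501,67),(497,140)):print(p,f(*p))
# scoop crop points
for n,p,z in(("knob",(33,318),.018),("neck",(70,368),.018),("trough front",(111,424),.0),("backL",(57,386),.03),("backR",(88,363),.03),("frL",(97,435),0),("frR",(126,412),0.0)):
    print(n,plane("top",p[0]/3.4+200,p[1]/3.4+130,z)[:2].round(4))
g=lambda x,y,z:plane("side",x/3.1+240,y/3.1+120,z)[:2].round(4)
print("side jar lid ctr",g(338,165,.072),"cap",g(317,344,.108),"tube cap",g(398,54,.115),"bulb",g(306,234,.084),"knob",g(318,545,.018))
E
```

```text
angle 0.2175 slopes -0.0004 0.0004 width 0.0949 len 0.2615536621254344
centre from far [0.6509 0.1652] mid [0.6456 0.164 ]
angle -0.0834 slopes 0.0007 -0.0007 width 0.095 len 0.26135690782131993
centre from far [ 0.6457 -0.1699] mid [ 0.6403 -0.1695]
(150, 78) [0.67   0.2049]
(162, 150) [0.6004 0.1936]
(232, 60) [0.6865 0.1262]
(244, 131) [0.6178 0.1151]
(501, 67) [ 0.6768 -0.132 ]
(497, 140) [ 0.6063 -0.127 ]
knob [0.4416 0.3195]
neck [0.3934 0.2839]
trough front [0.3387 0.2479]
backL [0.3768 0.2938]
backR [0.3982 0.2645]
frL [0.3283 0.2614]
frR [0.35   0.2334]
side jar lid ctr [ 0.4431 -0.1502] cap [0.45   0.1857] tube cap [ 0.3869 -0.3079] bulb [ 0.4679 -0.0078] knob [0.4409 0.3205]
```

Run:
```python
from h import *
t=cv2.imread("pics/top0.png")[...,::-1];s=cv2.imread("pics/side0.png")[...,::-1]
crop(t,200,270,205,265,10,"pics/c3.png"); crop(s,325,400,220,310,6.6,"pics/c4.png")
```

```text
(no output)
```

View pics/c3.png

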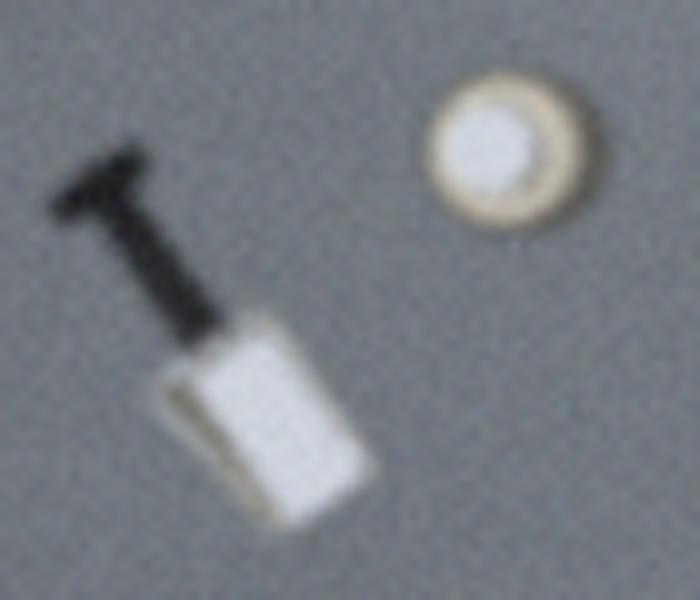

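View pics/c4.png

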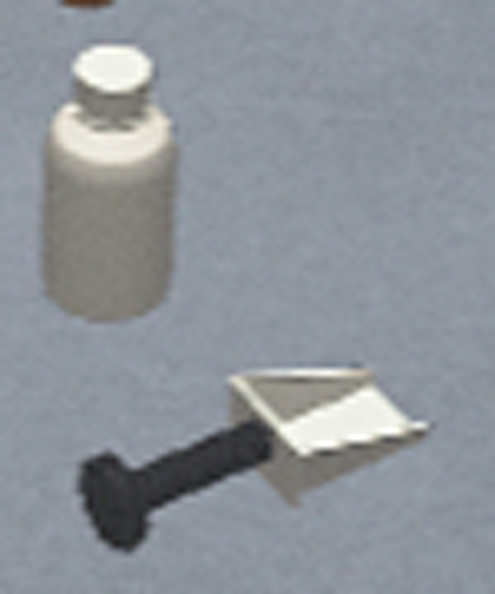

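Run:
```python
from h import *
s=cv2.imread("pics/side0.png")[...,::-1]
crop(s,325,400,125,220,6,"pics/c5.png")
t=cv2.imread("pics/top0.png")[...,::-1]
# bottle
for n,u,v,z in(("cap",248.35,219.55,.108),("body",250.2,219.55,.06)):print(n,plane("top",u,v,z).round(4))
for n,u,v,z in(("cap top",325+112/6.6-.5,220+68/6.6-.5,.108),("base front",325+105/6.6-.5,220+319/6.6-.5,.0)):print(n,plane("side",u,v,z).round(4))
# predictions of top-based estimates in side
for n,p in(("jar lidtop",(.4446,-.1614,.072)),("tube",(.387,-.311,.115)),("bulb",(.4684,-.0151,.084)),("amber top",(.4684,-.0151,.042)),("cap",(.4515,.181,.108))):
    u,v=proj("side",p);print(n,"side px",round(u,1),round(v,1),"in c5",round((u+.5-325)*6),round((v+.5-125)*6),"c4",round((u+.5-325)*6.6),round((v+.5-220)*6.6))
```

```text
cap [0.4514 0.1809 0.108 ]
body [0.4522 0.1818 0.06  ]
cap top [0.4521 0.1811 0.108 ]
base front [0.4512 0.2018 0.    ]
jar lidtop side px 348.7 171.3 in c5 145 281 c4 160 -318
tube side px 368.4 137.0 in c5 263 75 c4 290 -545
bulb side px 338.7 194.0 in c5 85 417 c4 94 -168
amber top side px 338.3 206.2 in c5 83 490 c4 91 -88
cap side px 341.7 229.8 in c5 103 632 c4 114 68
```

View pics/c5.png

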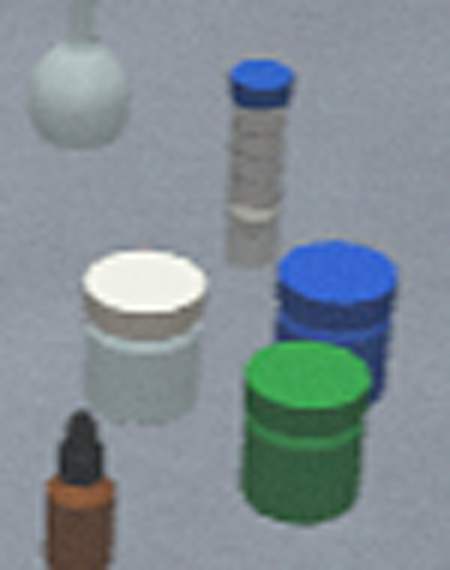

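Run:
```python
from h import *
T=lambda x,y,z:plane("top",200+x/10-.45,205+y/10-.45,z)[:2]
S=lambda x,y,z:plane("side",325+x/6.6-.42,220+y/6.6-.42,z)[:2]
for n,a in(("top",[T(101,183,.018),T(203,338,.018),T(330,495,.002),T(176,385,.03),T(275,315,.03)]),("side",[S(112,503,.018),S(265,440,.018),S(398,408,.002),S(235,380,.03),S(300,455,.03)])):
    a=np.array(a);print(n,a.round(4).tolist())
    for i,j in((0,1),(0,2),(1,2)):
        d=a[j]-a[i];print(i,j,np.degrees(np.arctan2(d[1],d[0])).round(1),np.linalg.norm(d).round(4))
    d=a[4]-a[3];print("back edge len",np.linalg.norm(d).round(4),"axis ang",np.degrees(np.arctan2(d[1],d[0])).round(1)-90)
```

```text
top [[0.4438, 0.3197], [0.3931, 0.2863], [0.3409, 0.2479], [0.3783, 0.2926], [0.4005, 0.2607]]
0 1 -146.7 0.0607
0 2 -145.1 0.1254
1 2 -143.6 0.0648
back edge len 0.0388 axis ang -145.3
side [[0.4433, 0.3206], [0.3887, 0.2837], [0.338, 0.2454], [0.4006, 0.2654], [0.3766, 0.303]]
0 1 -145.9 0.066
0 2 -144.5 0.1294
1 2 -143.0 0.0635
back edge len 0.0446 axis ang 32.599999999999994
```

The predicted side-view pixels of the top-view estimates land on the actual caps: jar lid (145,281) and tube cap (263,75) in c5. The choices and positions hold, so I'll start with the tube.

```bash
cat >> h.py <<'E'
def goto(p,jaw=None):
    """delta to world TCP p with jaw axis angle jaw(deg, mod 180), tool down"""
    s=sense();Rt=R.from_quat(s["tool_rot"]);M=Rt.as_matrix()
    cur=np.degrees(np.arctan2(M[1,2],M[0,2]))
    d=M.T@(np.array(p)-s["tcp_pos"])
    if jaw is None: jaw=cur
    best=((jaw-cur+90)%180)-90
    out=[]
    for b in(best,best-np.sign(best or 1)*180):
        a=np.radians(cur+b);z=np.array([np.cos(a),np.sin(a),0]);y=np.array([0,0,-1.]);x=np.cross(y,z)
        G=R.from_matrix(np.column_stack([x,y,z]));rv=(Rt.inv()*G).as_rotvec()
        out.append(rv.round(4))
        if b==best: print("delta",d.round(4),"rot",rv.round(4),"(alt",end=" ")
        else: print(rv.round(3),")")
    print("t",round(s["t"],2),"tcp",s["tcp_pos"].round(4),"jaw",round(cur,1),"toolx",M[:,0].round(2),"y",M[:,1].round(2),"q",s["q"].round(2),"gap",round(s["finger_gap"],3),"F",s["force"].round(1))
E
python3 - <<'E'
from h import *
goto([.387,-.311,.20],0)
goto([.387,-.311,.20],90)
for n,u,v in(("green",334,247),("blue",365,252),("flask",447,205),("beaker",443,159)):print(n,plane("top",u,v,.05).round(3))
E
```

```text
delta [-0.307   0.031  -0.2342] rot [ 0.0014 -1.344  -0.0016] (alt [0.002 1.798 0.002] )
t 0.1 tcp [ 0.1405 -0.6083  0.2304] jaw -77.0 toolx [-0.97 -0.22 -0.  ] y [-0.  0. -1.] q [-1.52  0.53  1.43 -0.    1.18 -0.18] gap 1.0 F [-0.5  0.6 -0.3]
delta [-0.307   0.031  -0.2342] rot [ 2.000e-03  2.268e-01 -1.000e-04] (alt [-0.    -2.915 -0.003] )
t 0.1 tcp [ 0.1405 -0.6083  0.2304] jaw -77.0 toolx [-0.97 -0.22 -0.  ] y [-0.  0. -1.] q [-1.52  0.53  1.43 -0.    1.18 -0.18] gap 1.0 F [-0.5  0.6 -0.3]
green [ 0.362 -0.083  0.05 ]
blue [ 0.345 -0.181  0.05 ]
flask [ 0.492 -0.447  0.05 ]
beaker [ 0.64  -0.438  0.05 ]
```

Emit:
{"api": "play_rows", "payload": {"deltas": [[-0.035,0.003,-0.027,0,0,0],[-0.07,0.007,-0.053,0,0,0],[-0.105,0.01,-0.08,0,0,0],[-0.14,0.014,-0.107,0,0,0],[-0.175,0.018,-0.134,0,0,0],[-0.21,0.021,-0.16,0,0,0],[-0.245,0.025,-0.187,0,0,0],[-0.28,0.028,-0.214,0,0,0],[-0.307,0.031,-0.234,0,0,0],[-0.307,0.031,-0.234,0,0,0],[-0.307,0.031,-0.234,0,0,0]], "gripper": 0.06}}

```text
t: 1.2
tcp_pos: [0.3873, -0.3114, 0.2001]
tool_rot: [0.081, -0.702, 0.702, -0.081]
force: [0.7, -0.5, 0.5]
finger_gap: 0.702
```

Run:
```python
from h import *
goto([.387,-.311,.09])
```

```text
delta [ 1.000e-04  1.101e-01 -5.000e-04] rot [0.0001 0.     0.0006] (alt [ 1.000e-03 -3.142e+00 -0.000e+00] )
t 1.2 tcp [ 0.3873 -0.3114  0.2001] jaw -76.9 toolx [-0.97 -0.23  0.  ] y [-0. -0. -1.] q [-0.9   0.4   1.78 -0.    0.96  0.44] gap 0.702 F [ 0.7 -0.5  0.5]
```

Emit:
{"api": "play_rows", "payload": {"deltas": [[0,0.025,0,0,0,0],[0,0.05,0,0,0,0],[0,0.075,0,0,0,0],[0,0.095,0,0,0,0],[0,0.11,0,0,0,0],[0,0.11,0,0,0,0],[0,0.11,0,0,0,0]]}}

```text
t: 1.9
tcp_pos: [0.3866, -0.3131, 0.0903]
tool_rot: [0.079, -0.703, 0.703, -0.079]
force: [-0.9, 0.0, 0.6]
finger_gap: 0.703
```

Emit:
{"api": "play_rows", "payload": {"deltas": [[0,0,0,0,0,0],[0,0,0,0,0,0],[0,0,0,0,0,0],[0,0,0,0,0,0],[0,0,0,0,0,0],[0,0,0,0,0,0],[0,0,0,0,0,0]], "gripper": 0.02, "force": 30}}

```text
t: 2.6
tcp_pos: [0.3877, -0.3125, 0.0913]
tool_rot: [0.08, -0.702, 0.703, -0.081]
force: [-0.4, -0.6, 6.4]
finger_gap: 0.395
```

Run:
```python
from h import *
goto([.387,-.311,.26])
im=snapshot("side");crop(im,300,440,80,210,5,"pics/g1.png")
```

```text
delta [ 0.0002 -0.1687 -0.0013] rot [-0.0022  0.     -0.001 ] (alt [-1.000e-03 -3.142e+00  4.000e-03] )
t 2.6 tcp [ 0.3877 -0.3125  0.0913] jaw -77.0 toolx [-0.97 -0.23 -0.  ] y [ 0. -0. -1.] q [-0.9   0.59  1.87 -0.    0.68  0.44] gap 0.395 F [-0.4 -0.6  6.4]
```

View pics/g1.png

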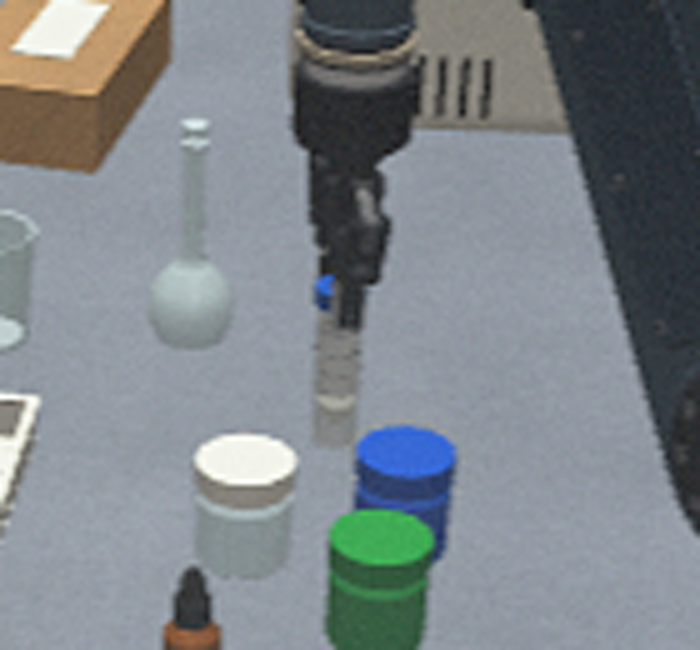

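Emit:
{"api": "play_rows", "payload": {"deltas": [[0,-0.005,0,0,0,0],[0,-0.015,0,0,0,0],[0,-0.035,0,0,0,0],[0,-0.06,0,0,0,0],[0,-0.085,0,0,0,0],[0,-0.11,0,0,0,0],[0,-0.135,0,0,0,0],[0,-0.155,0,0,0,0],[0,-0.165,0,0,0,0],[0,-0.17,0,0,0,0],[0,-0.17,0,0,0,0]]}}

```text
t: 3.75
tcp_pos: [0.387, -0.3118, 0.2605]
tool_rot: [0.08, -0.702, 0.703, -0.08]
force: [-0.6, 0.1, -1.5]
finger_gap: 0.396
```

Run:
```python
from h import *
goto([.6625,.085,.26])
im=snapshot("side");crop(im,300,440,60,190,5,"pics/g2.png")
```

```text
delta [-0.3577  0.0005 -0.3247] rot [-0.0003  0.     -0.0001] (alt [-0.    -3.142  0.   ] )
t 3.75 tcp [ 0.387  -0.3118  0.2605] jaw -77.0 toolx [-0.97 -0.22 -0.  ] y [ 0. -0. -1.] q [-0.9   0.32  1.71  0.    1.11  0.44] gap 0.396 F [-0.6  0.1 -1.5]
```

View pics/g2.png

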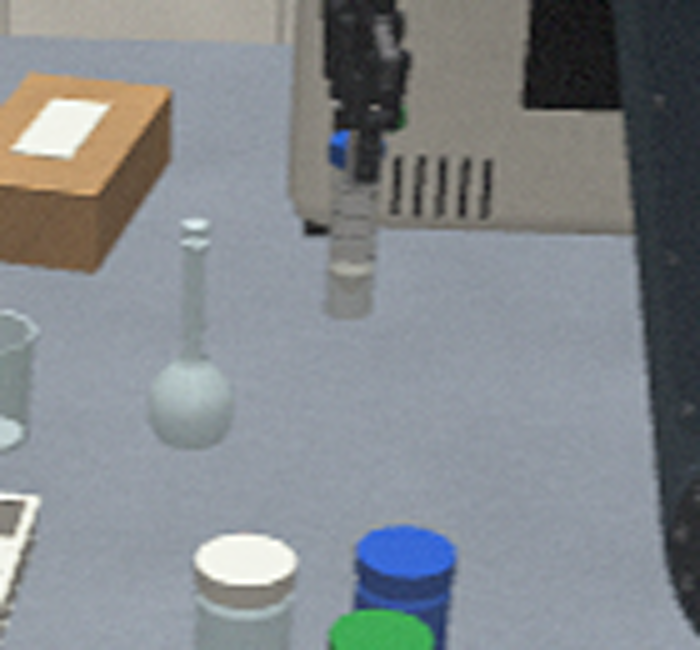

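Emit:
{"api": "play_rows", "payload": {"deltas": [[-0.01,0,-0.009,0,0,0],[-0.035,0,-0.032,0,0,0],[-0.07,0,-0.064,0,0,0],[-0.11,0,-0.1,0,0,0],[-0.15,0,-0.136,0,0,0],[-0.19,0,-0.173,0,0,0],[-0.23,0,-0.209,0,0,0],[-0.27,0,-0.245,0,0,0],[-0.305,0,-0.277,0,0,0],[-0.335,0,-0.304,0,0,0],[-0.352,0,-0.319,0,0,0],[-0.358,0,-0.325,0,0,0]]}}

```text
t: 5.0
tcp_pos: [0.6635, 0.0897, 0.2583]
tool_rot: [-0.082, 0.703, -0.702, 0.081]
force: [-0.3, 0.4, 0.1]
finger_gap: 0.393
```

Emit:
{"api": "play_rows", "payload": {"deltas": [[0,0,0,0,0,0],[0,0.015,0,0,0,0],[0,0.035,0,0,0,0],[0,0.06,0,0,0,0],[0,0.085,0,0,0,0],[0,0.105,0,0,0,0],[0,0.12,0,0,0,0],[0,0.13,0,0,0,0],[0,0.13,0,0,0,0]]}}

```text
t: 5.9
tcp_pos: [0.6616, 0.0845, 0.1289]
tool_rot: [-0.081, 0.703, -0.702, 0.078]
force: [0.0, -0.3, -0.1]
finger_gap: 0.393
```

Run:
```python
from h import *
goto([.6625,.085,.094])
im=snapshot("side");crop(im,230,390,100,300,3,"pics/g3.png")
im=snapshot("top");crop(im,200,410,110,270,3.6,"pics/g3t.png")
```

```text
delta [-0.0011  0.0349 -0.0002] rot [0.0007 0.     0.0033] (alt [ 5.000e-03 -3.142e+00 -1.000e-03] )
t 5.9 tcp [0.6616 0.0845 0.1289] jaw -77.1 toolx [-0.97 -0.22  0.  ] y [-0. -0. -1.] q [-0.04  0.7   1.4  -0.    1.04  1.31] gap 0.393 F [ 0.  -0.3 -0.1]
```

View pics/g3.png

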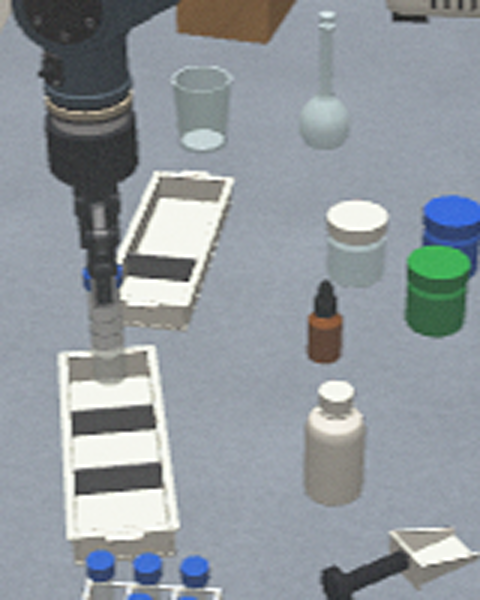

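View pics/g3t.png

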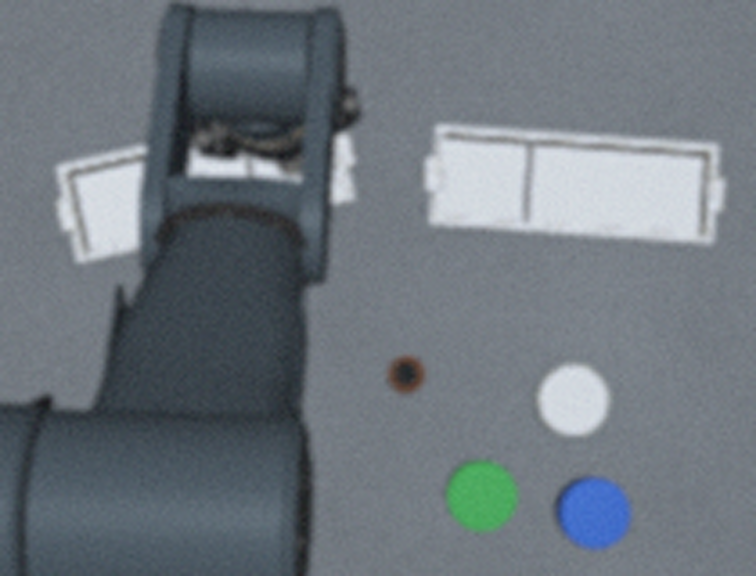

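Emit:
{"api": "play_rows", "payload": {"deltas": [[0,0.01,0,0,0,0],[0,0.018,0,0,0,0],[0,0.025,0,0,0,0],[0,0.029,0,0,0,0],[0,0.031,0,0,0,0],[0,0.0325,0,0,0,0],[0,0.034,0,0,0,0],[0,0.034,0,0,0,0]]}}

```text
t: 6.8
tcp_pos: [0.6629, 0.0852, 0.0963]
tool_rot: [-0.08, 0.703, -0.703, 0.08]
force: [-0.0, -0.3, -1.2]
finger_gap: 0.399
```

Emit:
{"api": "play_rows", "payload": {"deltas": [[0,0.001,0,0,0,0],[0,0.002,0,0,0,0],[0,0.002,0,0,0,0],[0,0.002,0,0,0,0]]}}

```text
t: 7.2
tcp_pos: [0.6636, 0.0854, 0.0954]
tool_rot: [0.079, -0.703, 0.703, -0.081]
force: [-1.0, 0.1, 5.2]
finger_gap: 0.397
```

Emit:
{"api": "play_rows", "payload": {"deltas": [[0,0,0,0,0,0],[0,0,0,0,0,0],[0,0,0,0,0,0],[0,0,0,0,0,0]], "gripper": 0.06}}

```text
t: 7.6
tcp_pos: [0.6625, 0.0852, 0.0938]
tool_rot: [-0.08, 0.703, -0.703, 0.08]
force: [0.4, 0.6, 0.7]
finger_gap: 0.705
```

Emit:
{"api": "play_rows", "payload": {"deltas": [[0,-0.01,0,0,0,0],[0,-0.03,0,0,0,0],[0,-0.06,0,0,0,0],[0,-0.09,0,0,0,0],[0,-0.11,0,0,0,0],[0,-0.11,0,0,0,0]]}}

```text
t: 8.2
tcp_pos: [0.6654, 0.0852, 0.2089]
tool_rot: [0.077, -0.702, 0.703, -0.083]
force: [0.2, 0.1, 0.2]
finger_gap: 0.705
```

Run:
```python
from h import *
goto([.4515,.181,.20],-77)
goto([.4515,.181,.20],12.5)
im=snapshot("side");crop(im,230,390,130,310,3.3,"pics/g4.png")
```

```text
delta [ 0.1869  0.007  -0.1414] rot [-0.0023 -0.     -0.0085] (alt [ 0.013  3.142 -0.004] )
t 8.2 tcp [0.6654 0.0852 0.2089] jaw -77.0 toolx [-0.97 -0.22 -0.01] y [ 0.01 -0.   -1.  ] q [-0.04  0.61  1.34  0.    1.18  1.31] gap 0.705 F [0.2 0.1 0.2]
delta [ 0.1869  0.007  -0.1414] rot [-0.0084 -1.5621 -0.0049] (alt [ 0.005  1.58  -0.008] )
t 8.2 tcp [0.6654 0.0852 0.2089] jaw -77.0 toolx [-0.97 -0.22 -0.01] y [ 0.01 -0.   -1.  ] q [-0.04  0.61  1.34  0.    1.18  1.31] gap 0.705 F [0.2 0.1 0.2]
```

View pics/g4.png

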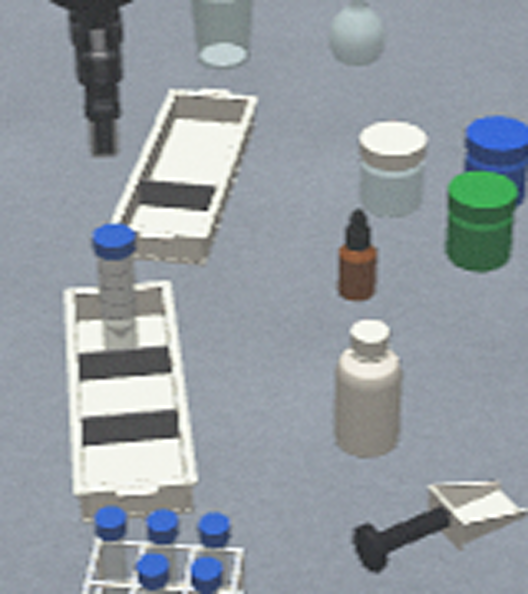

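Emit:
{"api": "play_rows", "payload": {"deltas": [[0.016,0,-0.012,0,-0.13,0],[0.032,0,-0.024,0,-0.26,0],[0.048,0,-0.036,0,-0.39,0],[0.064,0,-0.048,0,-0.52,0],[0.08,0,-0.06,0,-0.65,0],[0.096,0,-0.072,0,-0.78,0],[0.112,0,-0.084,0,-0.91,0],[0.128,0,-0.096,0,-1.04,0],[0.144,0,-0.108,0,-1.17,0],[0.16,0,-0.12,0,-1.3,0],[0.176,0,-0.132,0,-1.43,0],[0.187,0,-0.141,0,-1.562,0]]}}

```text
t: 9.45
tcp_pos: [0.4461, 0.1807, 0.2028]
tool_rot: [0.554, -0.442, 0.44, -0.552]
force: [0.0, 0.0, 0.1]
finger_gap: 0.702
```

Emit:
{"api": "play_rows", "payload": {"deltas": [[0,0,0,0,0,0],[0,0,0,0,0,0]]}}

```text
t: 9.65
tcp_pos: [0.4488, 0.1805, 0.2036]
tool_rot: [0.551, -0.443, 0.443, -0.551]
force: [0.8, -0.3, -0.4]
finger_gap: 0.703
```

Run:
```python
from h import *
goto([.4515,.181,.087],12.5)
```

```text
delta [1.000e-04 1.166e-01 2.900e-03] rot [ 0.001  -0.0024  0.0001] (alt [-0.000e+00  3.139e+00  1.000e-03] )
t 9.65 tcp [0.4488 0.1805 0.2036] jaw 12.4 toolx [ 0.21 -0.98  0.  ] y [-0. -0. -1.] q [ 0.15  0.38  1.81 -0.    0.95 -0.06] gap 0.703 F [ 0.8 -0.3 -0.4]
```

Emit:
{"api": "play_rows", "payload": {"deltas": [[0,0.025,0.002,0,0,0],[0,0.05,0.003,0,0,0],[0,0.075,0.003,0,0,0],[0,0.1,0.003,0,0,0],[0,0.112,0.003,0,0,0],[0,0.116,0.003,0,0,0],[0,0.116,0.003,0,0,0]]}}

```text
t: 10.35
tcp_pos: [0.4524, 0.1809, 0.0876]
tool_rot: [0.551, -0.443, 0.443, -0.551]
force: [0.7, 0.1, -0.4]
finger_gap: 0.704
```

Emit:
{"api": "play_rows", "payload": {"deltas": [[0,0,0,0,0,0],[0,0,0,0,0,0],[0,0,0,0,0,0],[0,0,0,0,0,0],[0,0,0,0,0,0],[0,0,0,0,0,0],[0,0,0,0,0,0]], "gripper": 0.015}}

```text
t: 11.05
tcp_pos: [0.4525, 0.1814, 0.0891]
tool_rot: [-0.551, 0.442, -0.443, 0.552]
force: [0.1, -0.0, 5.9]
finger_gap: 0.327
```

Emit:
{"api": "play_rows", "payload": {"deltas": [[0,-0.005,0,0,0,0],[0,-0.015,0,0,0,0],[0,-0.035,0,0,0,0],[0,-0.06,0,0,0,0],[0,-0.085,0,0,0,0],[0,-0.105,0,0,0,0],[0,-0.115,0,0,0,0],[0,-0.12,0,0,0,0],[0,-0.12,0,0,0,0]]}}

```text
t: 11.95
tcp_pos: [0.4518, 0.1813, 0.2086]
tool_rot: [-0.551, 0.443, -0.443, 0.552]
force: [-0.3, 0.1, -0.0]
finger_gap: 0.327
```

Run:
```python
from h import *
goto([.645,.164,.21],12.5)
im=snapshot("side");crop(im,230,390,100,310,2.8,"pics/g5.png")
```

```text
delta [ 0.0586 -0.0013  0.1849] rot [-0.0006 -0.0002 -0.    ] (alt [ 0.000e+00  3.141e+00 -1.000e-03] )
t 11.95 tcp [0.4518 0.1813 0.2086] jaw 12.5 toolx [ 0.22 -0.98 -0.  ] y [ 0.  0. -1.] q [ 0.15  0.38  1.8   0.    0.97 -0.07] gap 0.327 F [-0.3  0.1 -0. ]
```

View pics/g5.png

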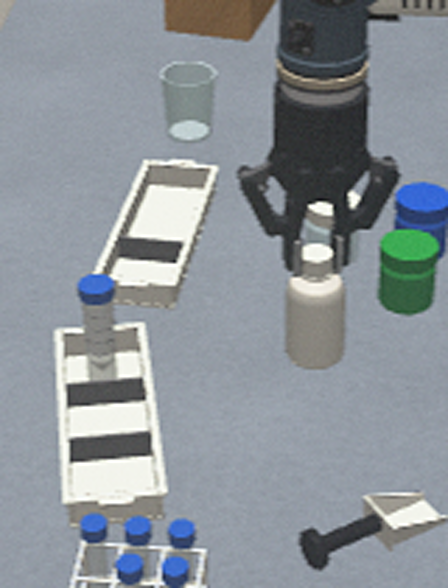

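Emit:
{"api": "play_rows", "payload": {"deltas": [[0.003,0,0.01,0,0,0],[0.01,0,0.03,0,0,0],[0.018,0,0.058,0,0,0],[0.028,0,0.088,0,0,0],[0.038,0,0.118,0,0,0],[0.047,0,0.148,0,0,0],[0.054,0,0.17,0,0,0],[0.0575,0,0.182,0,0,0],[0.0585,0,0.185,0,0,0],[0.0585,0,0.185,0,0,0]]}}

```text
t: 13.0
tcp_pos: [0.6451, 0.1638, 0.2068]
tool_rot: [0.552, -0.443, 0.442, -0.551]
force: [-0.4, -0.1, -0.5]
finger_gap: 0.326
```

Emit:
{"api": "play_rows", "payload": {"deltas": [[0,0.015,0,0,0,0],[0,0.035,0,0,0,0],[0,0.055,0,0,0,0],[0,0.072,0,0,0,0],[0,0.08,0,0,0,0],[0,0.085,0,0,0,0],[0,0.085,0,0,0,0]]}}

```text
t: 13.7
tcp_pos: [0.6446, 0.1642, 0.123]
tool_rot: [0.552, -0.443, 0.442, -0.551]
force: [-0.2, -0.8, 0.2]
finger_gap: 0.322
```

Run:
```python
from h import *
goto([.645,.164,.0925],12.5)
im=snapshot("side");crop(im,230,390,100,310,2.8,"pics/g6.png")
```

```text
delta [0.0003 0.0305 0.0003] rot [ 0.001   0.0001 -0.0001] (alt [-0.000e+00 -3.142e+00 -2.000e-03] )
t 13.7 tcp [0.6446 0.1642 0.123 ] jaw 12.5 toolx [ 0.22 -0.98 -0.  ] y [-0. -0. -1.] q [ 0.08  0.71  1.41  0.    1.02 -0.14] gap 0.322 F [-0.2 -0.8  0.2]
```

View pics/g6.png

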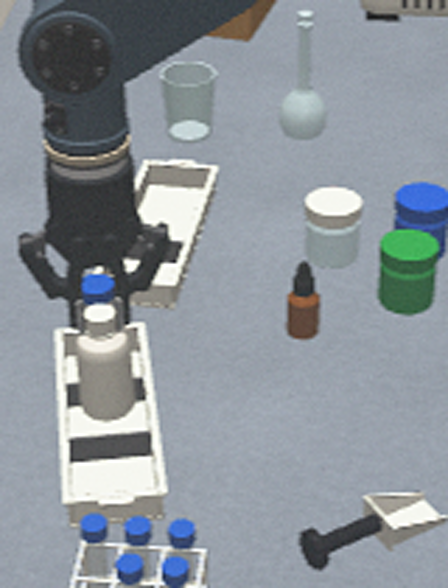

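Run:
```python
from h import *
a=.2175;ex=np.array([np.cos(a),np.sin(a)]);ey=np.array([-ex[1],ex[0]]);c=np.array([.6455,.164])
for y,z in((.0405,.036),(.0405,.004),(-.0405,.036),(-.0405,.004),(0,.004)):
  for x in(-.038,.038):
    p=c+ex*x+ey*y;u,v=proj("side",[*p,z]);print(y,z,x,round((u+.5-230)*2.8),round((v+.5-100)*2.8))
```

```text
0.0405 0.036 -0.038 150 428
0.0405 0.036 0.038 67 436
0.0405 0.004 -0.038 152 455
0.0405 0.004 0.038 70 462
-0.0405 0.036 -0.038 144 374
-0.0405 0.036 0.038 65 381
-0.0405 0.004 -0.038 145 400
-0.0405 0.004 0.038 67 407
0 0.004 -0.038 148 427
0 0.004 0.038 68 434
```

Emit:
{"api": "play_rows", "payload": {"deltas": [[0,0.008,0,0,0,0],[0,0.015,0,0,0,0],[0,0.021,0,0,0,0],[0,0.026,0,0,0,0],[0,0.028,0,0,0,0],[0,0.03,0,0,0,0],[0,0.0315,0,0,0,0],[0,0.0315,0,0,0,0]]}}

```text
t: 14.55
tcp_pos: [0.6452, 0.1641, 0.0932]
tool_rot: [-0.551, 0.443, -0.443, 0.551]
force: [-2.0, 0.6, 5.3]
finger_gap: 0.325
```

Contact felt (5 N), so I release.

Emit:
{"api": "play_rows", "payload": {"deltas": [[0,0,0,0,0,0],[0,0,0,0,0,0],[0,0,0,0,0,0],[0,0,0,0,0,0]], "gripper": 0.055}}

```text
t: 14.95
tcp_pos: [0.6451, 0.1641, 0.0916]
tool_rot: [0.551, -0.443, 0.443, -0.551]
force: [-0.2, 0.1, 0.5]
finger_gap: 0.646
```

Emit:
{"api": "play_rows", "payload": {"deltas": [[0,-0.01,0,0,0,0],[0,-0.03,0,0,0,0],[0,-0.06,0,0,0,0],[0,-0.09,0,0,0,0],[0,-0.11,0,0,0,0],[0,-0.11,0,0,0,0]]}}

```text
t: 15.55
tcp_pos: [0.6476, 0.1645, 0.2063]
tool_rot: [-0.549, 0.44, -0.445, 0.554]
force: [0.2, 0.3, -0.3]
finger_gap: 0.645
```

Run:
```python
from h import *
goto([.469,-.0152,.15],12.5)
im=snapshot("side");crop(im,230,390,130,310,3.3,"pics/g7.png")
```

```text
delta [ 0.1367  0.0547 -0.2138] rot [-0.0086 -0.      0.0012] (alt [-2.000e-03  3.142e+00 -1.400e-02] )
t 15.55 tcp [0.6476 0.1645 0.2063] jaw 12.5 toolx [ 0.22 -0.98  0.  ] y [ 0.01  0.   -1.  ] q [ 0.08  0.61  1.35  0.    1.18 -0.14] gap 0.645 F [ 0.2  0.3 -0.3]
```

View pics/g7.png

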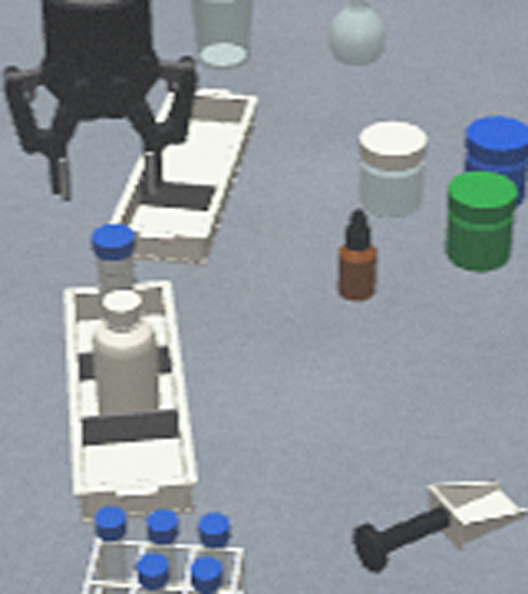

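Emit:
{"api": "play_rows", "payload": {"deltas": [[0.01,0,-0.016,0,0,0],[0.03,0,-0.047,0,0,0],[0.053,0,-0.083,0,0,0],[0.076,0,-0.119,0,0,0],[0.099,0,-0.155,0,0,0],[0.12,0,-0.188,0,0,0],[0.132,0,-0.206,0,0,0],[0.137,0,-0.214,0,0,0],[0.137,0.02,-0.214,0,0,0],[0.137,0.045,-0.214,0,0,0],[0.137,0.055,-0.214,0,0,0],[0.137,0.055,-0.214,0,0,0]]}}

```text
t: 16.8
tcp_pos: [0.4649, -0.0153, 0.1451]
tool_rot: [0.552, -0.444, 0.441, -0.551]
force: [0.8, -0.6, 1.0]
finger_gap: 0.646
```

Run:
```python
from h import *
goto([.469,-.0152,.053],12.5)
```

```text
delta [0.001  0.0921 0.0044] rot [ 0.0038  0.0003 -0.0022] (alt [-3.000e-03 -3.141e+00 -6.000e-03] )
t 16.8 tcp [ 0.4649 -0.0153  0.1451] jaw 12.5 toolx [ 0.22 -0.98 -0.  ] y [-0.  0. -1.] q [-0.27  0.46  1.91  0.    0.78 -0.49] gap 0.646 F [ 0.8 -0.6  1. ]
```

Emit:
{"api": "play_rows", "payload": {"deltas": [[0,0.02,0.001,0,0,0],[0,0.045,0.001,0,0,0],[0,0.07,0.001,0,0,0],[0,0.085,0.001,0,0,0],[0,0.09,0.001,0,0,0],[0,0.09,0.001,0,0,0],[0,0.09,0.001,0,0,0]]}}

```text
t: 17.5
tcp_pos: [0.4676, -0.0157, 0.0576]
tool_rot: [-0.551, 0.442, -0.443, 0.552]
force: [0.1, 0.3, 0.3]
finger_gap: 0.639
```

Run:
```python
from h import *
goto([.469,-.0152,.053],12.5)
im=snapshot("side");crop(im,290,390,140,230,7,"pics/g8.png")
```

```text
delta [-0.0002  0.0046  0.0014] rot [-0.0015  0.0001  0.0008] (alt [ 1.000e-03 -3.141e+00  2.000e-03] )
t 17.5 tcp [ 0.4676 -0.0157  0.0576] jaw 12.5 toolx [ 0.22 -0.98  0.  ] y [ 0. -0. -1.] q [-0.27  0.63  1.96  0.    0.54 -0.49] gap 0.639 F [0.1 0.3 0.3]
```

View pics/g8.png

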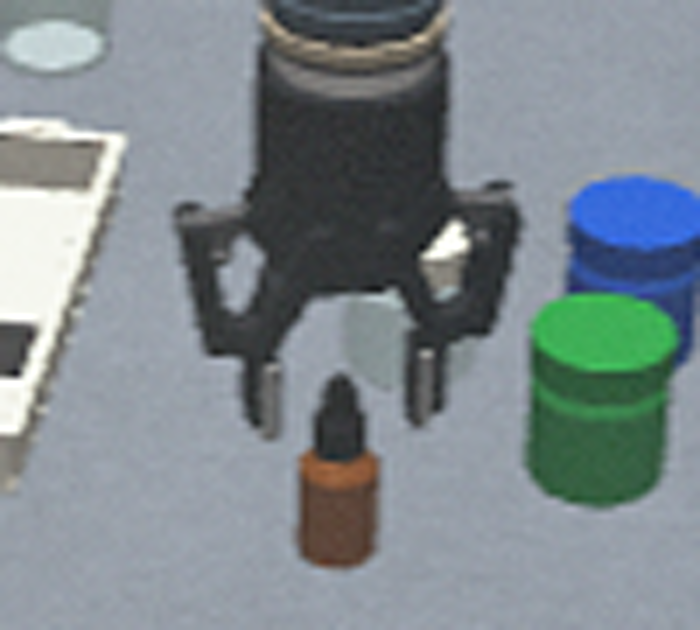

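Emit:
{"api": "play_rows", "payload": {"deltas": [[0,0.002,0.001,0,0,0],[0,0.004,0.001,0,0,0],[0,0.004,0.001,0,0,0]]}}

```text
t: 17.85
tcp_pos: [0.4679, -0.0155, 0.0529]
tool_rot: [-0.551, 0.443, -0.443, 0.551]
force: [0.2, 0.1, -0.3]
finger_gap: 0.637
```

Emit:
{"api": "play_rows", "payload": {"deltas": [[0,0,0,0,0,0],[0,0,0,0,0,0],[0,0,0,0,0,0],[0,0,0,0,0,0],[0,0,0,0,0,0],[0,0,0,0,0,0],[0,0,0,0,0,0]], "gripper": 0.01}}

```text
t: 18.55
tcp_pos: [0.4679, -0.0155, 0.0529]
tool_rot: [-0.551, 0.443, -0.443, 0.551]
force: [0.7, -0.5, 3.0]
finger_gap: 0.251
```

Run:
```python
from h import *
goto([.469,-.0152,.20],12.5)
im=snapshot("side");crop(im,290,390,140,230,7,"pics/g9.png")
```

```text
delta [-1.000e-04 -1.471e-01  1.200e-03] rot [-0.0003 -0.0001  0.0002] (alt [-0.000e+00  3.141e+00 -1.000e-03] )
t 18.55 tcp [ 0.4679 -0.0155  0.0529] jaw 12.5 toolx [ 0.22 -0.98  0.  ] y [ 0. -0. -1.] q [-0.27  0.64  1.96  0.    0.54 -0.49] gap 0.251 F [ 0.7 -0.5  3. ]
```

View pics/g9.png

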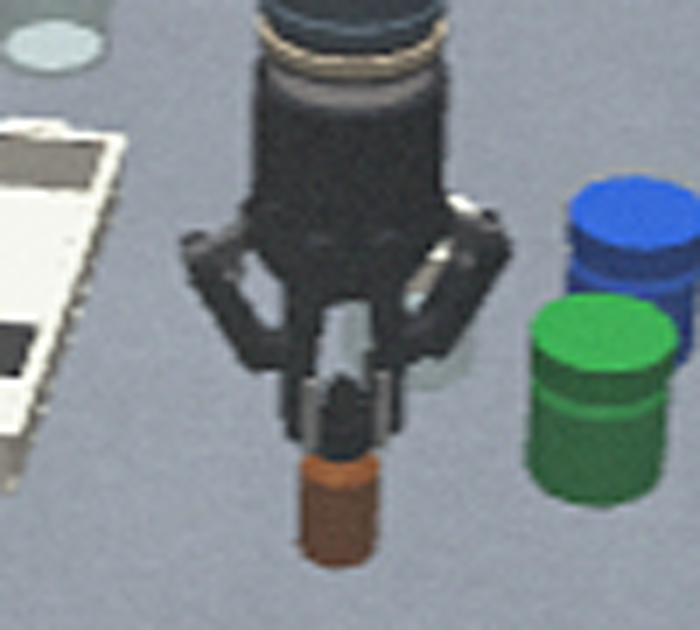

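Emit:
{"api": "play_rows", "payload": {"deltas": [[0,-0.005,0,0,0,0],[0,-0.02,0,0,0,0],[0,-0.045,0,0,0,0],[0,-0.07,0,0,0,0],[0,-0.1,0,0,0,0],[0,-0.13,0,0,0,0],[0,-0.15,0,0,0,0],[0,-0.165,0,0,0,0],[0,-0.17,0,0,0,0],[0,-0.17,0,0,0,0]]}}

```text
t: 19.6
tcp_pos: [0.4677, -0.0155, 0.2232]
tool_rot: [-0.551, 0.442, -0.443, 0.552]
force: [-0.0, -0.8, -0.7]
finger_gap: 0.249
```

Run:
```python
from h import *
goto([.628,.243,.22],12.5)
im=snapshot("side");crop(im,290,390,90,210,5,"pics/g10.png")
```

```text
delta [-0.2177  0.0033  0.2124] rot [-0.0008 -0.0001  0.0005] (alt [-1.000e-03  3.142e+00 -1.000e-03] )
t 19.6 tcp [ 0.4677 -0.0155  0.2232] jaw 12.5 toolx [ 0.22 -0.98  0.  ] y [ 0. -0. -1.] q [-0.27  0.33  1.82 -0.    0.99 -0.49] gap 0.249 F [-0.  -0.8 -0.7]
```

View pics/g10.png

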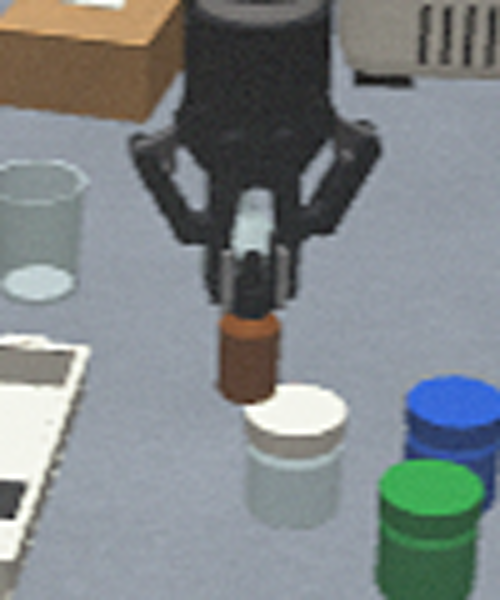

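Emit:
{"api": "play_rows", "payload": {"deltas": [[-0.007,0,0.007,0,0,0],[-0.023,0,0.022,0,0,0],[-0.046,0,0.045,0,0,0],[-0.071,0,0.069,0,0,0],[-0.096,0,0.094,0,0,0],[-0.121,0,0.118,0,0,0],[-0.146,0,0.142,0,0,0],[-0.171,0,0.167,0,0,0],[-0.194,0,0.189,0,0,0],[-0.209,0,0.204,0,0,0],[-0.216,0,0.211,0,0,0],[-0.218,0,0.2125,0,0,0]]}}

```text
t: 20.85
tcp_pos: [0.6278, 0.2444, 0.2212]
tool_rot: [0.552, -0.443, 0.442, -0.551]
force: [0.2, -0.0, -0.5]
finger_gap: 0.252
```

Emit:
{"api": "play_rows", "payload": {"deltas": [[0,0,0,0,0,0],[0,0.015,0,0,0,0],[0,0.035,0,0,0,0],[0,0.06,0,0,0,0],[0,0.085,0,0,0,0],[0,0.11,0,0,0,0],[0,0.125,0,0,0,0],[0,0.13,0,0,0,0],[0,0.13,0,0,0,0]]}}

```text
t: 21.75
tcp_pos: [0.6278, 0.2428, 0.0925]
tool_rot: [0.552, -0.443, 0.443, -0.551]
force: [0.0, 0.0, -0.4]
finger_gap: 0.253
```

Run:
```python
from h import *
goto([.628,.243,.057],12.5)
im=snapshot("side");crop(im,230,390,130,310,3.3,"pics/g11.png")
```

```text
delta [-0.0002  0.0355  0.0002] rot [ 0.0011 -0.0008  0.0001] (alt [-0.000e+00  3.141e+00  2.000e-03] )
t 21.75 tcp [0.6278 0.2428 0.0925] jaw 12.5 toolx [ 0.22 -0.98  0.  ] y [-0. -0. -1.] q [ 0.2   0.75  1.41 -0.    0.98 -0.01] gap 0.253 F [ 0.   0.  -0.4]
```

View pics/g11.png

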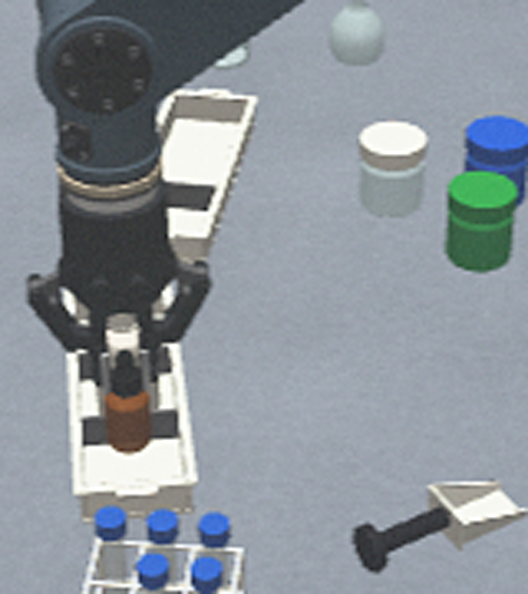

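Emit:
{"api": "play_rows", "payload": {"deltas": [[0,0.01,0,0,0,0],[0,0.019,0,0,0,0],[0,0.026,0,0,0,0],[0,0.03,0,0,0,0],[0,0.033,0,0,0,0],[0,0.035,0,0,0,0],[0,0.0365,0,0,0,0],[0,0.0365,0,0,0,0]]}}

```text
t: 22.6
tcp_pos: [0.6283, 0.2434, 0.057]
tool_rot: [-0.551, 0.443, -0.443, 0.552]
force: [-0.9, -0.1, 2.3]
finger_gap: 0.249
```

Emit:
{"api": "play_rows", "payload": {"deltas": [[0,0.0005,0,0,0,0],[0,0.0005,0,0,0,0]]}}

```text
t: 22.8
tcp_pos: [0.6284, 0.2434, 0.0569]
tool_rot: [-0.551, 0.442, -0.443, 0.552]
force: [-1.3, -0.5, 4.0]
finger_gap: 0.256
```

Emit:
{"api": "play_rows", "payload": {"deltas": [[0,0,0,0,0,0],[0,0,0,0,0,0],[0,0,0,0,0,0],[0,0,0,0,0,0]], "gripper": 0.045}}

```text
t: 23.2
tcp_pos: [0.628, 0.2433, 0.0555]
tool_rot: [0.551, -0.443, 0.443, -0.551]
force: [-0.7, -0.2, -0.0]
finger_gap: 0.529
```

Emit:
{"api": "play_rows", "payload": {"deltas": [[0,-0.01,0,0,0,0],[0,-0.03,0,0,0,0],[0,-0.06,0,0,0,0],[0,-0.09,0,0,0,0],[0,-0.12,0,0,0,0],[0,-0.14,0,0,0,0],[0,-0.14,0,0,0,0]]}}

```text
t: 23.9
tcp_pos: [0.6306, 0.2439, 0.2005]
tool_rot: [-0.549, 0.441, -0.445, 0.554]
force: [0.7, 0.7, -0.5]
finger_gap: 0.526
```

Run:
```python
from h import *
# scoop yaw -145.2 -> jaw across: yaw+90
goto([.4087,.2948,.12],-55.2)
im=snapshot("side");crop(im,230,390,130,310,3.3,"pics/g12.png")
```

```text
delta [-0.0977  0.0786 -0.2063] rot [-0.0078  1.1815 -0.0051] (alt [-0.006 -1.96   0.009] )
t 23.9 tcp [0.6306 0.2439 0.2005] jaw 12.5 toolx [ 0.22 -0.98  0.  ] y [ 0.01  0.   -1.  ] q [ 0.2   0.63  1.33  0.    1.18 -0.01] gap 0.526 F [ 0.7  0.7 -0.5]
```

View pics/g12.png

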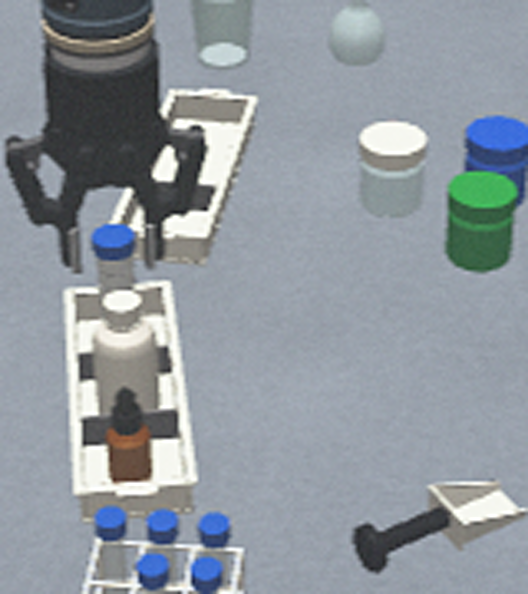

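Emit:
{"api": "play_rows", "payload": {"deltas": [[-0.01,0,-0.021,0,0.12,0],[-0.022,0,-0.046,0,0.24,0],[-0.034,0,-0.071,0,0.37,0],[-0.046,0,-0.096,0,0.5,0],[-0.058,0,-0.121,0,0.63,0],[-0.07,0.01,-0.147,0,0.76,0],[-0.082,0.03,-0.172,0,0.89,0],[-0.091,0.05,-0.192,0,1.02,0],[-0.0977,0.07,-0.206,0,1.14,0],[-0.0977,0.079,-0.206,0,1.18,0],[-0.0977,0.079,-0.206,0,1.18,0],[-0.0977,0.079,-0.206,0,1.18,0]], "gripper": 0.04}}

```text
t: 25.15
tcp_pos: [0.4056, 0.294, 0.1161]
tool_rot: [0.213, -0.674, 0.675, -0.212]
force: [0.4, -0.9, -0.2]
finger_gap: 0.467
```

Run:
```python
from h import *
goto([.4087,.2948,.007],-55.2)
im=snapshot("side");crop(im,320,420,210,310,6,"pics/g13.png")
im=snapshot("top");crop(im,190,260,200,270,8,"pics/g13t.png")
```

```text
delta [-0.0032  0.1091  0.0011] rot [0.0003 0.0023 0.0015] (alt [ 2.000e-03 -3.139e+00 -0.000e+00] )
t 25.15 tcp [0.4056 0.294  0.1161] jaw -55.1 toolx [-0.82 -0.57  0.  ] y [-0. -0. -1.] q [ 0.4   0.55  1.85 -0.    0.75  1.36] gap 0.467 F [ 0.4 -0.9 -0.2]
```

View pics/g13.png

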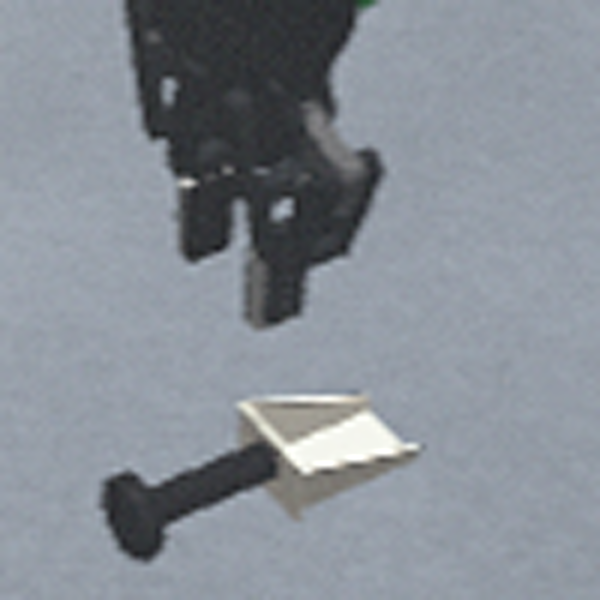

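Run:
```python
from h import *
for p in([.4087,.2948,.018],[.4056,.294,.1161],[.4056,.294,.018]):
    u,v=proj("side",p);print(round((u+.5-320)*6),round((v+.5-210)*6))
```

```text
221 477
240 290
229 476
```

View pics/g13t.png

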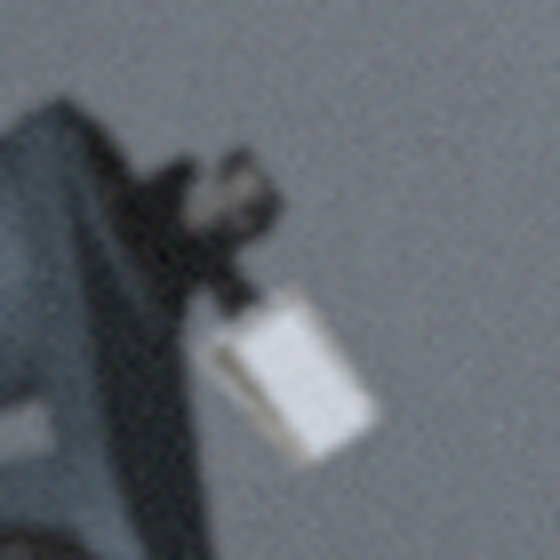

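Emit:
{"api": "play_rows", "payload": {"deltas": [[-0.003,0.02,0.001,0,0,0],[-0.003,0.045,0.001,0,0,0],[-0.003,0.07,0.001,0,0,0],[-0.003,0.09,0.001,0,0,0],[-0.003,0.1,0.001,0,0,0],[-0.003,0.104,0.001,0,0,0],[-0.003,0.104,0.001,0,0,0]]}}

```text
t: 25.95
tcp_pos: [0.4093, 0.2951, 0.013]
tool_rot: [-0.212, 0.675, -0.675, 0.212]
force: [0.7, -0.1, 0.1]
finger_gap: 0.471
```

Run:
```python
from h import *
goto([.4087,.2948,.007],-55.2)
im=snapshot("side");crop(im,320,420,210,310,6,"pics/g14.png")
```

```text
delta [ 0.0006  0.006  -0.0001] rot [-0.0001  0.0014 -0.0004] (alt [-1.00e-03 -3.14e+00  0.00e+00] )
t 25.95 tcp [0.4093 0.2951 0.013 ] jaw -55.1 toolx [-0.82 -0.57 -0.  ] y [ 0.  0. -1.] q [0.4  0.74 1.88 0.   0.51 1.36] gap 0.471 F [ 0.7 -0.1  0.1]
```

View pics/g14.png

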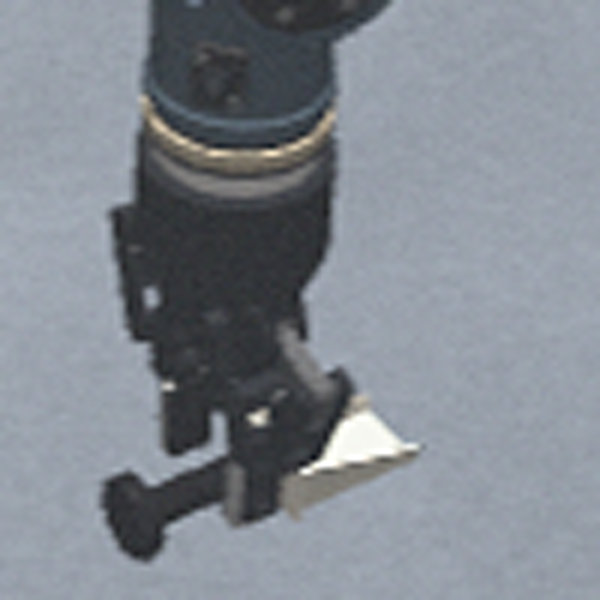

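Emit:
{"api": "play_rows", "payload": {"deltas": [[0,0.003,0,0,0,0],[0,0.006,0,0,0,0],[0,0.006,0,0,0,0]]}}

```text
t: 26.3
tcp_pos: [0.4089, 0.2951, 0.0069]
tool_rot: [-0.212, 0.675, -0.675, 0.212]
force: [0.6, -0.1, -0.8]
finger_gap: 0.465
```

Emit:
{"api": "play_rows", "payload": {"deltas": [[0,0,0,0,0,0],[0,0,0,0,0,0],[0,0,0,0,0,0],[0,0,0,0,0,0],[0,0,0,0,0,0],[0,0,0,0,0,0],[0,0,0,0,0,0]], "gripper": 0.0, "force": 40}}

```text
t: 27.0
tcp_pos: [0.409, 0.2951, 0.0071]
tool_rot: [-0.212, 0.675, -0.675, 0.212]
force: [-0.1, 0.1, 5.7]
finger_gap: 0.169
```

Emit:
{"api": "play_rows", "payload": {"deltas": [[0,-0.003,0,0,0,0],[0,-0.008,0,0,0,0],[0,-0.018,0,0,0,0],[0,-0.035,0,0,0,0],[0,-0.055,0,0,0,0],[0,-0.08,0,0,0,0],[0,-0.105,0,0,0,0],[0,-0.125,0,0,0,0],[0,-0.135,0,0,0,0],[0,-0.14,0,0,0,0],[0,-0.14,0,0,0,0]]}}

```text
t: 28.1
tcp_pos: [0.4089, 0.2951, 0.1471]
tool_rot: [-0.212, 0.675, -0.675, 0.212]
force: [-0.1, -0.5, -1.5]
finger_gap: 0.172
```

Run:
```python
from h import *
a=-.0834;ex=np.array([np.cos(a),np.sin(a)]);ey=np.array([-ex[1],ex[0]]);c=np.array([.6405,-.1700])
print("grip target",c+ey*(-.0405+.019),"jar target",c+ey*.081)
g=c+ey*(-.0405+.019)
goto([*g,.15],-94.8+90)
im=snapshot("side");crop(im,310,430,140,270,5,"pics/g15.png")
```

```text
grip target [ 0.63870898 -0.19142527] jar target [ 0.64724757 -0.08928154]
delta [ 0.0897 -0.0028  0.5305] rot [-4.000e-04 -8.782e-01 -5.000e-04] (alt [ 1.000e-03  2.263e+00 -0.000e+00] )
t 28.1 tcp [0.4089 0.2951 0.1471] jaw -55.1 toolx [-0.82 -0.57 -0.  ] y [ 0.  0. -1.] q [ 0.4   0.49  1.82 -0.    0.83  1.37] gap 0.172 F [-0.1 -0.5 -1.5]
```

View pics/g15.png

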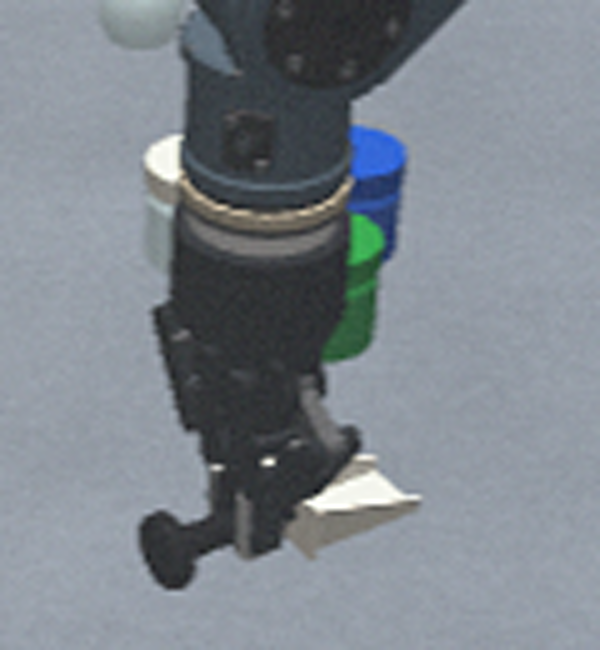

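Emit:
{"api": "play_rows", "payload": {"deltas": [[0.001,-0.003,0.008,0,-0.02,0],[0.004,-0.008,0.025,0,-0.08,0],[0.009,-0.015,0.053,0,-0.16,0],[0.015,-0.02,0.086,0,-0.25,0],[0.02,-0.02,0.12,0,-0.34,0],[0.026,-0.02,0.155,0,-0.43,0],[0.032,-0.02,0.19,0,-0.52,0],[0.038,-0.02,0.225,0,-0.61,0],[0.044,-0.02,0.258,0,-0.7,0],[0.049,-0.02,0.288,0,-0.78,0],[0.053,-0.02,0.312,0,-0.84,0],[0.055,-0.02,0.325,0,-0.878,0]]}}

```text
t: 29.35
tcp_pos: [0.55, -0.0051, 0.1653]
tool_rot: [-0.479, 0.521, -0.52, 0.478]
force: [0.0, -1.0, -1.2]
finger_gap: 0.17
```

Run:
```python
from h import *
goto([.6387,-.1914,.165],-4.8)
```

```text
delta [0.1782 0.0002 0.104 ] rot [ 0.0018 -0.0004  0.0001] (alt [-0.000e+00  3.141e+00  3.000e-03] )
t 29.35 tcp [ 0.55   -0.0051  0.1653] jaw -4.8 toolx [-0.08 -1.    0.  ] y [-0.  0. -1.] q [-0.21  0.52  1.69 -0.    0.94 -0.13] gap 0.17 F [ 0.  -1.  -1.2]
```

Emit:
{"api": "play_rows", "payload": {"deltas": [[0.006,0,0.003,0,0,0],[0.022,0,0.012,0,0,0],[0.047,0,0.026,0,0,0],[0.075,0,0.043,0,0,0],[0.103,0,0.06,0,0,0],[0.131,0,0.076,0,0,0],[0.155,0,0.09,0,0,0],[0.171,0,0.1,0,0,0],[0.178,0,0.104,0,0,0],[0.178,0,0.104,0,0,0],[0.178,0,0.104,0,0,0]]}}

```text
t: 30.45
tcp_pos: [0.6375, -0.188, 0.1663]
tool_rot: [-0.479, 0.521, -0.52, 0.478]
force: [-0.5, 0.3, -0.7]
finger_gap: 0.172
```

Emit:
{"api": "play_rows", "payload": {"deltas": [[0,0.02,0,0,0,0],[0,0.045,0,0,0,0],[0,0.065,0,0,0,0],[0,0.08,0,0,0,0],[0,0.09,0,0,0,0],[0,0.09,0,0,0,0],[0,0.09,0,0,0,0]]}}

```text
t: 31.15
tcp_pos: [0.6387, -0.189, 0.0773]
tool_rot: [0.479, -0.52, 0.521, -0.479]
force: [-1.0, 0.8, 0.2]
finger_gap: 0.17
```

Run:
```python
from h import *
goto([.6387,-.1914,.012],-4.8)
im=snapshot("side");crop(im,240,380,100,240,5,"pics/g16.png")
im=snapshot("top");crop(im,300,420,120,200,5,"pics/g16t.png")
```

```text
delta [0.0024 0.0653 0.0001] rot [-0.0007  0.0001  0.0002] (alt [ 0.000e+00 -3.141e+00  1.000e-03] )
t 31.15 tcp [ 0.6387 -0.189   0.0773] jaw -4.8 toolx [-0.08 -1.    0.  ] y [ 0. -0. -1.] q [-0.46  0.77  1.44  0.    0.94 -0.37] gap 0.17 F [-1.   0.8  0.2]
```

View pics/g16.png

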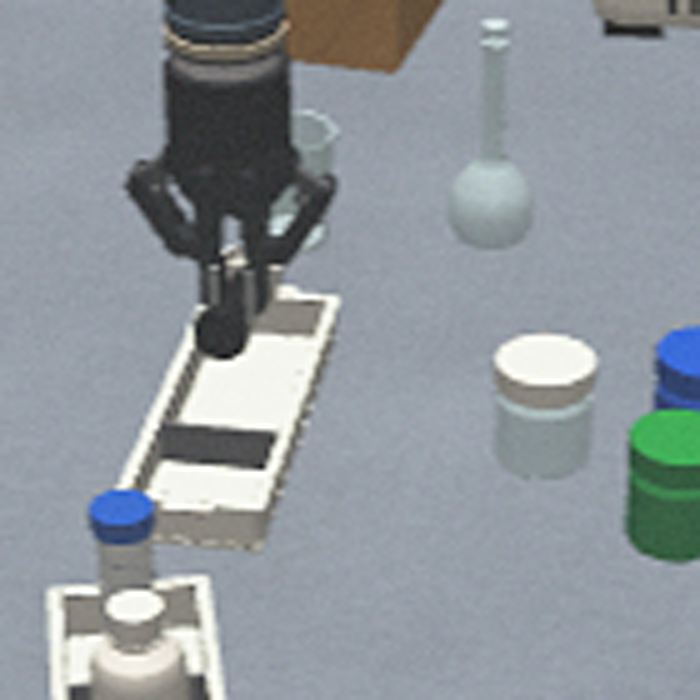

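View pics/g16t.png

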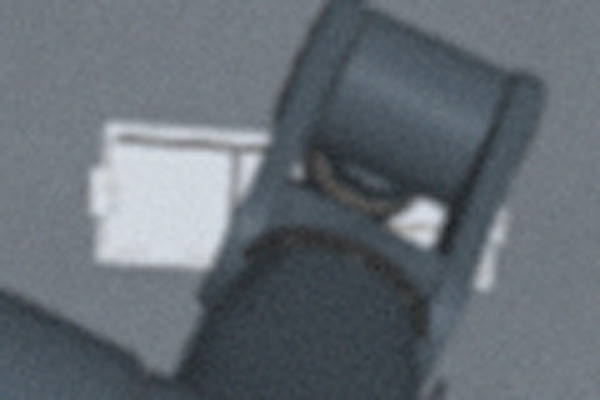

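Run:
```python
from h import *
a=-.0834;ex=np.array([np.cos(a),np.sin(a)]);ey=np.array([-ex[1],ex[0]]);c=np.array([.6405,-.1700])
for x,y,z in((-.038,.042,.036),(.038,.042,.036),(-.038,.042,.004),(.038,.042,.004),(-.042,.124,.034),(-.042,-.124,.034)):
    p=c+ex*x+ey*y;u,v=proj("side",[*p,z]);print(x,y,z,round((u+.5-240)*5),round((v+.5-100)*5))
k=plane("side",240+222/5-.5,100+333/5-.5,.088)[:2];print("knob world",k,"tray",(k-c)@ex,(k-c)@ey)
k=np.array([.6387,-.189]);print("tcp tray",(k-c)@ex,(k-c)@ey)
```

```text
-0.038 0.042 0.036 280 429
0.038 0.042 0.036 159 418
-0.038 0.042 0.004 281 472
0.038 0.042 0.004 162 461
-0.042 0.124 0.034 258 506
-0.042 -0.124 0.034 335 299
knob world [ 0.64324739 -0.14958348] tray 0.0010370762297911703 0.020574421120504338
tcp tray -0.00021097994829119888 -0.019083906504209727
```

Emit:
{"api": "play_rows", "payload": {"deltas": [[0.001,0.012,0,0,0,0],[0.001,0.024,0,0,0,0],[0.001,0.036,0,0,0,0],[0.001,0.046,0,0,0,0],[0.001,0.054,0,0,0,0],[0.001,0.059,0,0,0,0],[0.001,0.062,0,0,0,0],[0.001,0.0635,0,0,0,0],[0.001,0.0645,0,0,0,0],[0.001,0.0645,0,0,0,0]]}}

```text
t: 32.25
tcp_pos: [0.6385, -0.1902, 0.0126]
tool_rot: [0.478, -0.52, 0.521, -0.479]
force: [-0.5, 0.0, -1.4]
finger_gap: 0.168
```

Emit:
{"api": "play_rows", "payload": {"deltas": [[0,0.001,0,0,0,0],[0,0.001,0,0,0,0]]}}

```text
t: 32.45
tcp_pos: [0.6383, -0.1901, 0.0115]
tool_rot: [0.479, -0.52, 0.521, -0.479]
force: [0.1, -0.3, -1.0]
finger_gap: 0.166
```

Emit:
{"api": "play_rows", "payload": {"deltas": [[0,0.0005,0,0,0,0],[0,0.001,0,0,0,0],[0,0.001,0,0,0,0]]}}

```text
t: 32.75
tcp_pos: [0.6384, -0.1902, 0.0111]
tool_rot: [0.479, -0.52, 0.521, -0.479]
force: [-0.7, 0.0, 5.0]
finger_gap: 0.168
```

Run:
```python
from h import *
im=snapshot("side");crop(im,240,380,100,240,5,"pics/g17.png");print(sense()["force"],sense()["tcp_pos"])
```

```text
[-2.38399904  1.16315424  5.92011514] [ 0.63840103 -0.19014935  0.01113269]
```

View pics/g17.png

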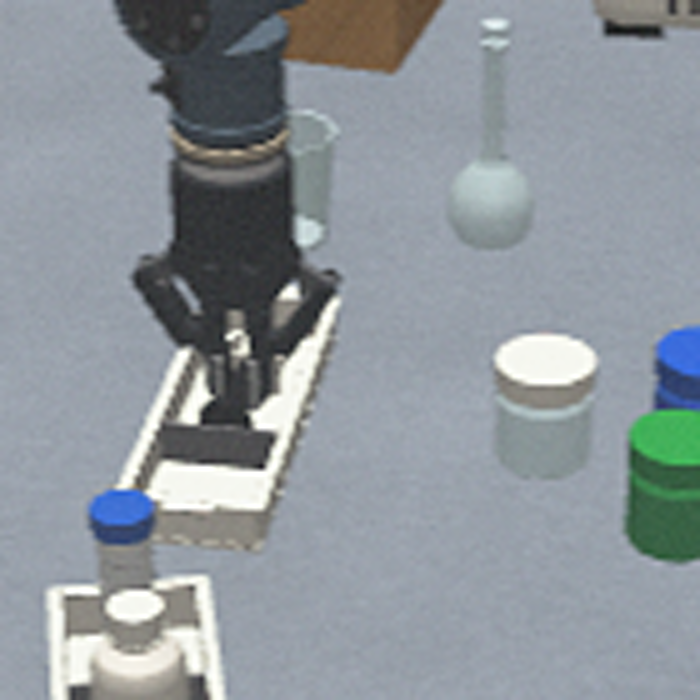

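Emit:
{"api": "play_rows", "payload": {"deltas": [[0,0,0,0,0,0],[0,0,0,0,0,0],[0,0,0,0,0,0],[0,0,0,0,0,0]], "gripper": 0.03}}

```text
t: 33.2
tcp_pos: [0.6381, -0.1901, 0.01]
tool_rot: [-0.479, 0.521, -0.52, 0.479]
force: [-0.5, 0.2, 0.3]
finger_gap: 0.352
```

Emit:
{"api": "play_rows", "payload": {"deltas": [[0,-0.005,0,0,0,0],[0,-0.02,0,0,0,0],[0,-0.045,0,0,0,0],[0,-0.08,0,0,0,0],[0,-0.11,0,0,0,0],[0,-0.13,0,0,0,0],[0,-0.14,0,0,0,0],[0,-0.14,0,0,0,0]]}}

```text
t: 34.0
tcp_pos: [0.6393, -0.1906, 0.1529]
tool_rot: [0.478, -0.519, 0.522, -0.479]
force: [0.3, -0.1, 0.3]
finger_gap: 0.352
```

Run:
```python
from h import *
goto([.4446,-.161,.15],-4.8)
goto([.4446,-.161,.15],90)
im=snapshot("side");crop(im,240,380,100,240,5,"pics/g18.png")
```

```text
delta [-0.0132  0.002  -0.1965] rot [-0.0042 -0.0002  0.0016] (alt [-3.000e-03  3.141e+00 -7.000e-03] )
t 34.0 tcp [ 0.6393 -0.1906  0.1529] jaw -4.8 toolx [-0.08 -1.    0.  ] y [ 0. -0. -1.] q [-0.46  0.67  1.39  0.    1.07 -0.37] gap 0.352 F [ 0.3 -0.1  0.3]
delta [-0.0132  0.002  -0.1965] rot [-0.0046  1.4868 -0.0018] (alt [-0.002 -1.655  0.005] )
t 34.0 tcp [ 0.6393 -0.1906  0.1529] jaw -4.8 toolx [-0.08 -1.    0.  ] y [ 0. -0. -1.] q [-0.46  0.67  1.39  0.    1.07 -0.37] gap 0.352 F [ 0.3 -0.1  0.3]
```

View pics/g18.png

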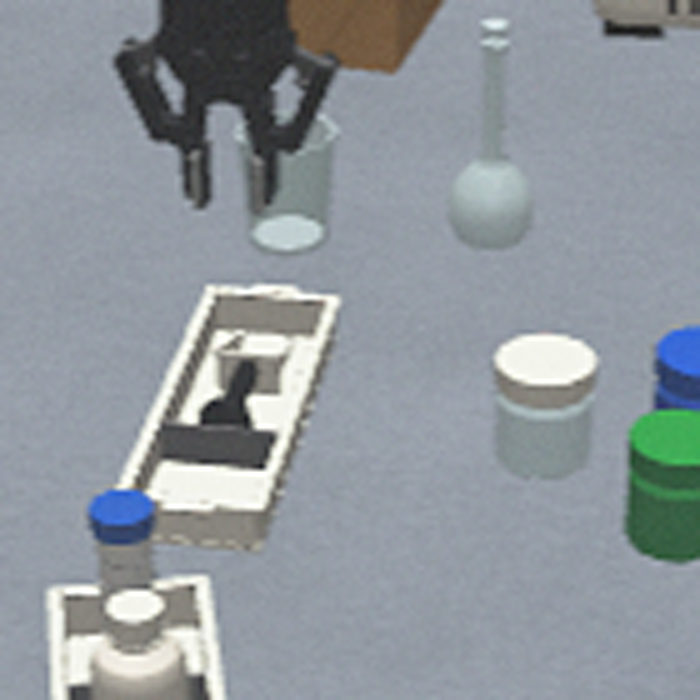

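Emit:
{"api": "play_rows", "payload": {"deltas": [[0,0,-0.016,0,0.13,0],[-0.001,0,-0.033,0,0.26,0],[-0.002,0,-0.05,0,0.39,0],[-0.004,0,-0.067,0,0.52,0],[-0.005,0,-0.084,0,0.65,0],[-0.007,0,-0.101,0,0.78,0],[-0.008,0,-0.118,0,0.91,0],[-0.01,0,-0.135,0,1.04,0],[-0.011,0,-0.152,0,1.17,0],[-0.012,0,-0.169,0,1.3,0],[-0.013,0,-0.185,0,1.42,0],[-0.013,0,-0.1965,0,1.487,0]], "gripper": 0.0854}}

```text
t: 35.25
tcp_pos: [0.4413, -0.1595, 0.149]
tool_rot: [0.0, 0.708, -0.706, -0.003]
force: [-0.2, 0.6, 0.3]
finger_gap: 0.998
```

Emit:
{"api": "play_rows", "payload": {"deltas": [[0,0,0,0,0,0],[0,0,0,0,0,0],[0,0,0,0,0,0]]}}

```text
t: 35.55
tcp_pos: [0.4442, -0.1609, 0.15]
tool_rot: [0.0, -0.707, 0.707, -0.0]
force: [0.5, -0.8, -0.0]
finger_gap: 0.997
```

Run:
```python
from h import *
goto([.4446,-.161,.041],90)
im=snapshot("side");crop(im,290,410,100,220,5,"pics/g19.png")
im=snapshot("top");crop(im,310,410,180,280,5,"pics/g19t.png")
```

```text
delta [-4.00e-04  1.09e-01  1.00e-04] rot [-0.      0.0008 -0.0003] (alt [-0.    -3.141  0.   ] )
t 35.55 tcp [ 0.4442 -0.1609  0.15  ] jaw -90.0 toolx [-1. -0. -0.] y [ 0. -0. -1.] q [-0.58  0.46  1.89  0.    0.8   0.99] gap 0.997 F [ 0.5 -0.8 -0. ]
```

View pics/g19.png

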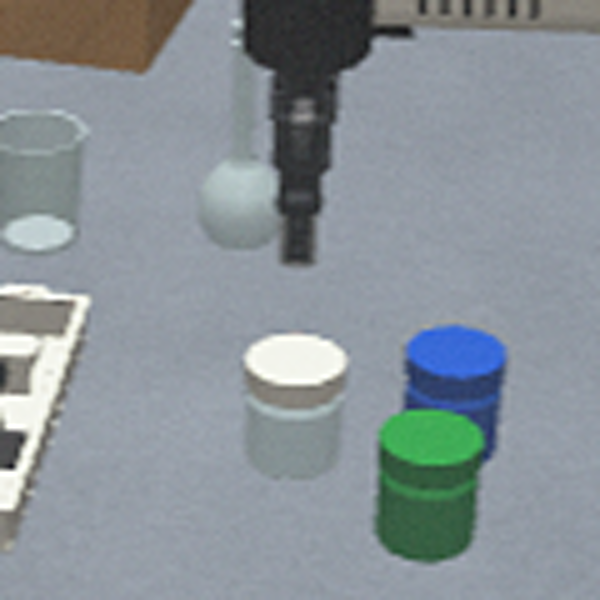

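Emit:
{"api": "play_rows", "payload": {"deltas": [[0,0.025,0,0,0,0],[0,0.05,0,0,0,0],[0,0.07,0,0,0,0],[0,0.08,0,0,0,0],[0,0.088,0,0,0,0],[0,0.092,0,0,0,0],[0,0.096,0,0,0,0],[0,0.096,0,0,0,0]]}}

```text
t: 36.45
tcp_pos: [0.4437, -0.1608, 0.0544]
tool_rot: [-0.0, -0.707, 0.707, -0.0]
force: [0.1, -0.6, 0.6]
finger_gap: 1.001
```

Run:
```python
from h import *
goto([.4446,-.161,.041],90)
im=snapshot("side");crop(im,290,410,100,220,5,"pics/g20.png")
im=snapshot("top");crop(im,310,410,180,280,5,"pics/g20t.png")
```

```text
delta [-0.0009  0.0134  0.0002] rot [-0.0002 -0.0001 -0.0004] (alt [ 1.000e-03  3.141e+00 -0.000e+00] )
t 36.45 tcp [ 0.4437 -0.1608  0.0544] jaw -90.0 toolx [-1.  0. -0.] y [ 0. -0. -1.] q [-0.59  0.64  1.95  0.    0.55  0.99] gap 1.001 F [ 0.1 -0.6  0.6]
```

View pics/g20.png

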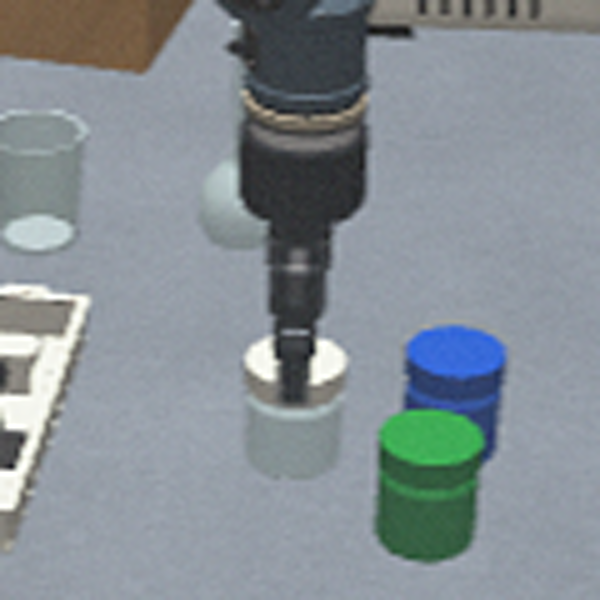

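View pics/g20t.png

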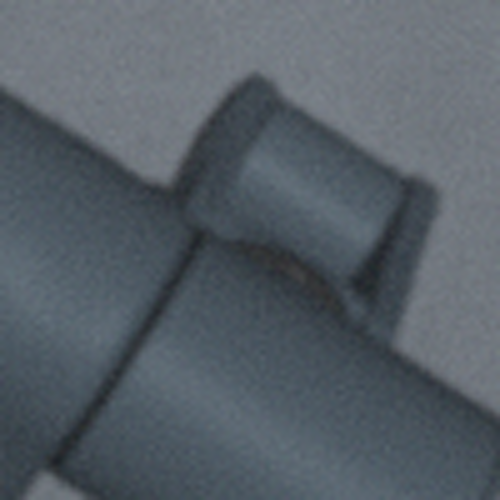

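Emit:
{"api": "play_rows", "payload": {"deltas": [[0,0.004,0,0,0,0],[-0.001,0.008,0,0,0,0],[-0.001,0.012,0,0,0,0],[-0.001,0.013,0,0,0,0],[-0.001,0.013,0,0,0,0]]}}

```text
t: 37.05
tcp_pos: [0.4443, -0.1605, 0.041]
tool_rot: [-0.0, 0.707, -0.707, -0.0]
force: [-0.2, 0.3, -0.1]
finger_gap: 1.002
```

Emit:
{"api": "play_rows", "payload": {"deltas": [[0,0,0,0,0,0],[0,0,0,0,0,0],[0,0,0,0,0,0],[0,0,0,0,0,0],[0,0,0,0,0,0],[0,0,0,0,0,0],[0,0,0,0,0,0]], "gripper": 0.045, "force": 50}}

```text
t: 37.75
tcp_pos: [0.4446, -0.1607, 0.0417]
tool_rot: [-0.0, -0.707, 0.707, -0.0]
force: [-0.9, 0.7, 6.2]
finger_gap: 0.708
```

Emit:
{"api": "play_rows", "payload": {"deltas": [[0,-0.003,0,0,0,0],[0,-0.008,0,0,0,0],[0,-0.018,0,0,0,0],[0,-0.033,0,0,0,0],[0,-0.05,0,0,0,0],[0,-0.07,0,0,0,0],[0,-0.085,0,0,0,0],[0,-0.095,0,0,0,0],[0,-0.1,0,0,0,0],[0,-0.1,0,0,0,0]]}}

```text
t: 38.75
tcp_pos: [0.4447, -0.1608, 0.1419]
tool_rot: [-0.0, -0.707, 0.707, -0.0]
force: [0.8, -0.0, -0.8]
finger_gap: 0.708
```

Run:
```python
from h import *
goto([.647,-.0895,.14],85.2)
im=snapshot("side");crop(im,290,410,80,220,4.2,"pics/g21.png")
```

```text
delta [-0.2023  0.0021 -0.0713] rot [-0.0006  0.0836 -0.0011] (alt [-2.000e-03 -3.058e+00  1.000e-03] )
t 38.75 tcp [ 0.4447 -0.1608  0.1419] jaw -90.0 toolx [-1.  0. -0.] y [ 0. -0. -1.] q [-0.58  0.47  1.9   0.    0.77  0.99] gap 0.708 F [ 0.8 -0.  -0.8]
```

View pics/g21.png

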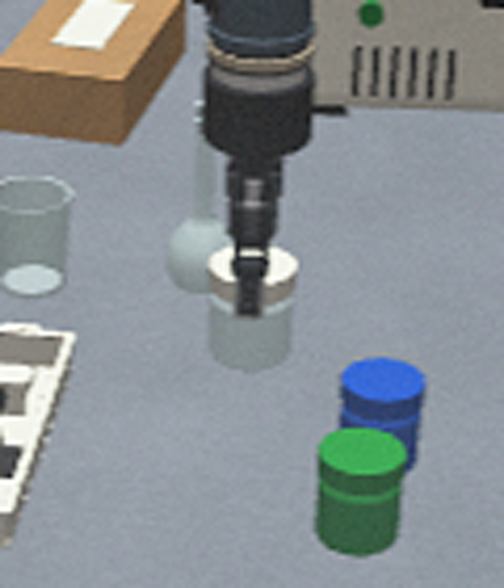

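Emit:
{"api": "play_rows", "payload": {"deltas": [[-0.007,0,-0.002,0,0.005,0],[-0.024,0,-0.008,0,0.012,0],[-0.046,0,-0.016,0,0.02,0],[-0.07,0,-0.025,0,0.03,0],[-0.095,0,-0.033,0,0.04,0],[-0.12,0,-0.042,0,0.05,0],[-0.145,0,-0.051,0,0.06,0],[-0.168,0,-0.059,0,0.07,0],[-0.187,0,-0.066,0,0.078,0],[-0.198,0,-0.07,0,0.0836,0],[-0.2023,0,-0.0713,0,0.0836,0],[-0.2023,0,-0.0713,0,0.0836,0]]}}

```text
t: 40.0
tcp_pos: [0.6465, -0.0892, 0.1405]
tool_rot: [0.029, 0.707, -0.706, -0.03]
force: [-0.2, 0.1, -0.8]
finger_gap: 0.713
```

Emit:
{"api": "play_rows", "payload": {"deltas": [[0,0.01,0,0,0,0],[0,0.025,0,0,0,0],[0,0.04,0,0,0,0],[0,0.05,0,0,0,0],[0,0.055,0,0,0,0],[0,0.055,0,0,0,0]]}}

```text
t: 40.6
tcp_pos: [0.646, -0.0893, 0.0849]
tool_rot: [0.029, 0.707, -0.706, -0.031]
force: [0.0, 0.4, -1.6]
finger_gap: 0.713
```

Run:
```python
from h import *
goto([.647,-.0895,.046],85.2)
im=snapshot("side");crop(im,230,370,110,250,5,"pics/g22.png")
a=-.0834;ex=np.array([np.cos(a),np.sin(a)]);ey=np.array([-ex[1],ex[0]]);c=np.array([.6405,-.1700])
k=sense()["tcp_pos"][:2];print("tcp tray",(k-c)@ex,(k-c)@ey)
for p in([*k,.04],[*k,.004]):
    u,v=proj("side",p);print(round((u+.5-230)*5),round((v+.5-110)*5))
```

```text
delta [-0.0011  0.0389  0.0001] rot [ 0.0005 -0.0002  0.0024] (alt [-4.000e-03  3.141e+00  1.000e-03] )
t 40.6 tcp [ 0.646  -0.0893  0.0849] jaw -94.8 toolx [-1.    0.08  0.  ] y [-0.  0. -1.] q [-0.31  0.74  1.47 -0.    0.93  1.35] gap 0.713 F [ 0.   0.4 -1.6]
tcp tray -0.0005895097835265572 0.08080482611255979
256 402
258 451
```

View pics/g22.png

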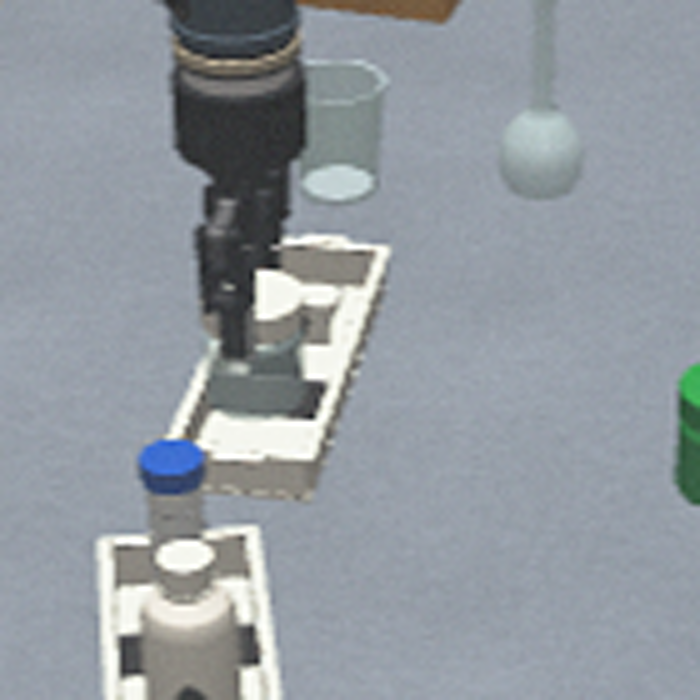

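Emit:
{"api": "play_rows", "payload": {"deltas": [[0,0.01,0,0,0,0],[0,0.02,0,0,0,0],[0,0.028,0,0,0,0],[0,0.033,0,0,0,0],[0,0.036,0,0,0,0],[0,0.038,0,0,0,0],[0,0.0395,0,0,0,0],[0,0.0395,0,0,0,0]]}}

```text
t: 41.45
tcp_pos: [0.6469, -0.0894, 0.0468]
tool_rot: [-0.03, -0.706, 0.706, 0.03]
force: [0.4, 1.2, -1.5]
finger_gap: 0.712
```

Emit:
{"api": "play_rows", "payload": {"deltas": [[0,0.0007,0,0,0,0],[0,0.0015,0,0,0,0],[0,0.002,0,0,0,0],[0,0.002,0,0,0,0]]}}

```text
t: 41.85
tcp_pos: [0.6472, -0.0895, 0.0458]
tool_rot: [-0.03, -0.706, 0.707, 0.029]
force: [-0.5, 1.0, 5.0]
finger_gap: 0.708
```

Emit:
{"api": "play_rows", "payload": {"deltas": [[0,0,0,0,0,0],[0,0,0,0,0,0],[0,0,0,0,0,0],[0,0,0,0,0,0]], "gripper": 0.08}}

```text
t: 42.25
tcp_pos: [0.6467, -0.0894, 0.0446]
tool_rot: [0.03, 0.707, -0.706, -0.03]
force: [0.2, 1.1, 0.1]
finger_gap: 0.934
```

Emit:
{"api": "play_rows", "payload": {"deltas": [[0,-0.01,0,0,0,0],[0,-0.03,0,0,0,0],[0,-0.06,0,0,0,0],[0,-0.09,0,0,0,0],[0,-0.12,0,0,0,0],[0,-0.14,0,0,0,0],[0,-0.14,0,0,0,0]]}}

```text
t: 42.95
tcp_pos: [0.6492, -0.0901, 0.1893]
tool_rot: [-0.033, -0.706, 0.707, 0.027]
force: [0.4, -0.1, 0.3]
finger_gap: 0.937
```

Run:
```python
from h import *
goto([.42,-.2,.25])
```

```text
delta [ 0.2187 -0.0623  0.1288] rot [-0.0019  0.     -0.0084] (alt [-1.300e-02 -3.142e+00  3.000e-03] )
t 42.95 tcp [ 0.6492 -0.0901  0.1893] jaw -94.8 toolx [-1.    0.08 -0.01] y [ 0.01 -0.   -1.  ] q [-0.31  0.61  1.4   0.    1.12  1.35] gap 0.937 F [ 0.4 -0.1  0.3]
```

Next I retract low-risk and clear of the views for the final check.

Emit:
{"api": "play_rows", "payload": {"deltas": [[0.01,-0.005,0.006,0,0,0],[0.035,-0.015,0.02,0,0,0],[0.07,-0.03,0.04,0,0,0],[0.105,-0.04,0.06,0,0,0],[0.14,-0.05,0.08,0,0,0],[0.175,-0.06,0.1,0,0,0],[0.205,-0.062,0.12,0,0,0],[0.219,-0.062,0.129,0,0,0],[0.219,-0.062,0.129,0,0,0],[0.219,-0.062,0.129,0,0,0]]}}

```text
t: 43.95
tcp_pos: [0.417, -0.1993, 0.246]
tool_rot: [0.03, 0.707, -0.706, -0.031]
force: [0.5, -0.6, 0.1]
finger_gap: 0.934
```

Run:
```python
from h import *
im=snapshot("top");crop(im,200,430,130,265,3.4,"pics/f1.png");cv2.imwrite("pics/topf.png",im[...,::-1])
im=snapshot("side");crop(im,220,400,90,320,2.6,"pics/f2.png");cv2.imwrite("pics/sidef.png",im[...,::-1])
from tray import tray
im=snapshot("top")
for roi in((205,305,130,190),(312,408,138,186)):
    try: tray(im,roi)
    except Exception as e: print(e)
```

```text
angle 0.2173 slopes 0.0 -0.0 width 0.0949 len 0.26171062799620115
centre from far [0.6509 0.1651] mid [0.6456 0.1639]
angle -0.0834 slopes 0.0003 -0.0003 width 0.0948 len 0.26143893552947295
centre from far [ 0.6456 -0.1697] mid [ 0.6403 -0.1693]
```

View pics/f1.png

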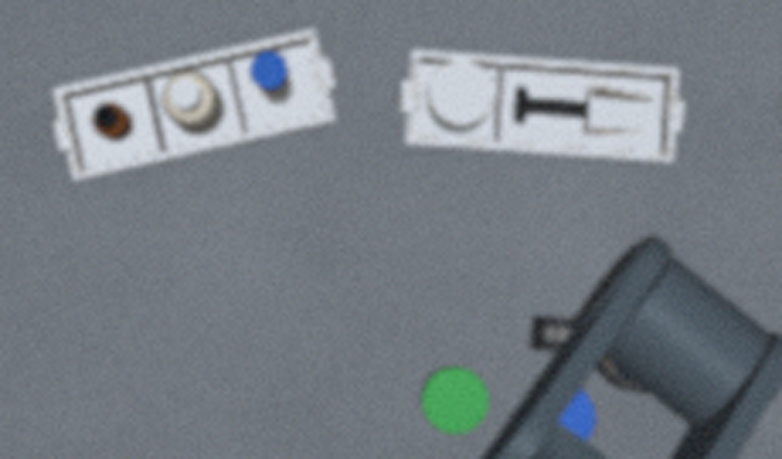

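View pics/f2.png

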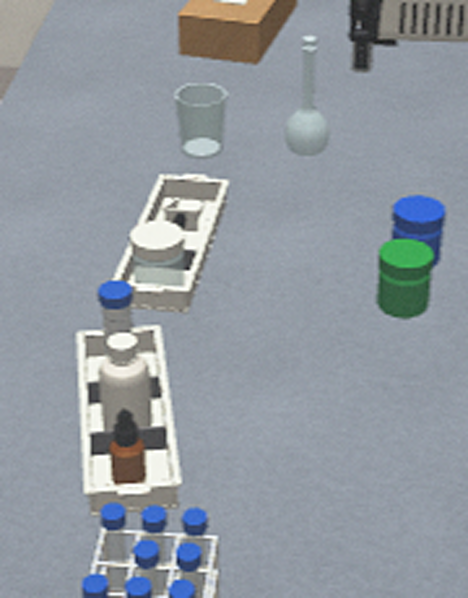

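Run:
```python
from h import *
def tr(a,c,p):
    ex=np.array([np.cos(a),np.sin(a)]);ey=np.array([-ex[1],ex[0]]);return ((p-c)@ex).round(4),((p-c)@ey).round(4)
W=(.2174,np.array([.6456,.164]));S=(-.0834,np.array([.6403,-.1694]))
P=lambda x,y,z:plane("top",200+x/3.4-.35,130+y/3.4-.35,z)[:2]
for n,t,p in(("bottle",W,P(186,98,.112)),("tube",W,P(269,71,.119)),("dropper",W,P(105,117,.088)),("dropper body",W,P(112,121,.03)),("jar",S,P(461,94,.076)),("knob",S,P(521,105,.022)),("front",S,P(652,112,.012))):print(n,tr(*t,p))
im=cv2.imread("pics/topf.png");cv2.imwrite("pics/f3.png",cv2.resize(im[140:190,312:408],None,fx=8,fy=8,interpolation=cv2.INTER_CUBIC))
im=cv2.imread("pics/sidef.png");cv2.imwrite("pics/f4.png",cv2.resize(im[150:215,260:315],None,fx=9,fy=9,interpolation=cv2.INTER_CUBIC))
```

```text
bottle (np.float64(-0.0068), np.float64(-0.0012))
tube (np.float64(-0.001), np.float64(-0.0802))
dropper (np.float64(-0.0028), np.float64(0.0776))
dropper body (np.float64(0.0021), np.float64(0.0803))
jar (np.float64(-0.0014), np.float64(0.0797))
knob (np.float64(0.0005), np.float64(0.0192))
front (np.float64(0.0044), np.float64(-0.109))
```

View pics/f3.png

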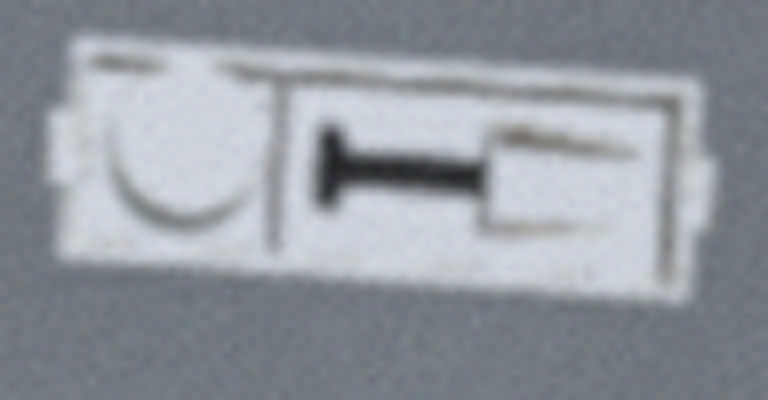

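View pics/f4.png

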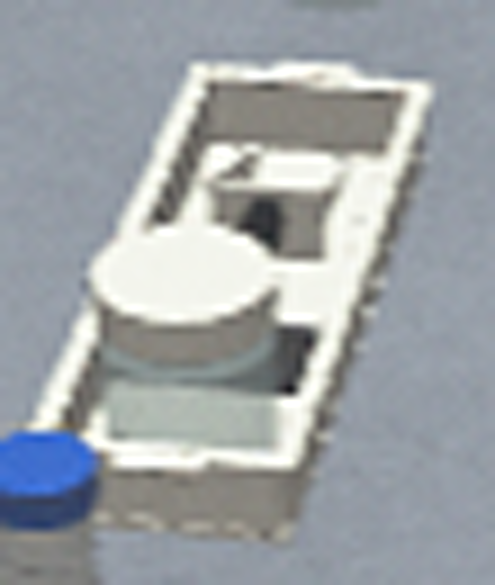

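All five are inside their tolerances, the trays have not moved, and the gripper touches nothing.

Run:
```python
from station import *
print(sign_off())
```

```text
the job is handed in; nothing more can be done
None
```

Both kits are made up and the job was handed in at about 44 s of the 131 s allowed; sign-off reports no verdict.

**Water tray:** the bottle stands in the middle cell, the tube in the −y end cell and the dropper in the +y end cell.

**Soil tray:** the scoop lies flat with its trough up in the long cell, and the jar stands in the square cell.

My last top-view measurements put everything inside its tolerance, in each tray's own frame:

| Thing | x (mm) | y (mm) | Target y (mm) |
|---|---|---|---|
| Bottle | −7 | −1 | 0 |
| Tube | −1 | −80 | −81 |
| Dropper (bulb) | −3 | +78 | +81 |
| Jar | −1 | +80 | +81 |
| Scoop | about +2 | about −44 | −40.5 |

- **Trays:** both came out within 1 mm of their first measurement, with the same angle.
- **Placing:** every item was lowered until I felt about 4–6 N of contact before release.
- **Bystanders:** the side view shows the beaker, flask and look-alike jars standing, and the rack upright where it was in frame. I judged them by eye and did not measure them.
- **Disagreements:** the bottle's −7 mm in x is larger than its release position suggested (about 0 mm), and I did not look into why. The jar, tube and dropper first seemed 3–11 mm apart in y between the two cameras. That came from my rough hand-picked side-view pixels, and a closer check cleared it.

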